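# Let a gearbox on a bench lift down onto its safety collar

### The job

The gearbox on the bench lift hangs on oil pressure alone: slip the U-shaped safety collar round the bare ram rod, pushed home gently and sitting flat on the cylinder head. Then crack the hand pump's release lever open just far enough for the load to sink slowly, about 2 cm a second and never 5, until it rests on the collar, and close the lever again, snug but not forced. Do not push the load down by hand, and leave the other things on the bench where they are.

Things in the scene. Friction and masses are not known exactly. Their poses are not given: they have to be found in the camera images.
- lift: the bench lift, fixed: blue base plate 130 (x) x 270 (y) x 14 mm, an upright cylinder 64 mm across in its middle, steel guide rods 16 mm across, 270 mm high, at y = +105 and -105 mm. Origin: underside of the base plate, on the cylinder's axis; z up; its -x side is the open front, from which the collar goes on.
- lift_head (a point): centre of the flat round top of the lift's cylinder (the head, 76 mm across), 100 mm above the bench, on the rod's axis; axes as the lift's
- rod: the bare chromed ram rod, upright, 25 mm across, standing out of the head and carrying the crosshead; origin where it meets the crosshead's underside
- crosshead: the load: a blue beam 76 (x) x 262 (y) x 26 mm on top of the rod, with an aluminium gearbox casing fixed on it that reaches 46 mm to the front of the rod's axis and 119 mm above the beam's underside. Origin: underside of the beam, on the rod's axis. 1.5 to 2.5 kg; it moves up and down with the ram only.
- ram (a joint): height of the ram in m: 0 fully down, starting at about 0.065 to 0.09. The beam's underside is 10 mm + this value above the head; with the collar under it, it comes to rest at 0.030. It sinks by its own weight while the valve is open and stays where it is when the valve is shut.
- collar: the safety collar, loose, 0.25 kg: aluminium U-block 40 mm high, 56 mm wide (y), from x = -30 to +30 mm, slot 28 mm wide open to +x (mouth flared), its closed end at x = -13 mm; a steel bar handle 12 mm wide (y), 16 mm high, from the block's back to x = -150 mm, its middle 30 mm above the underside. It stands on its flat underside. Origin as collar_seat.
- collar_handle (a point): the place to hold the collar's handle from above, clear of the load: on the bar at x = -115 mm, 30 mm above the collar's underside; axes as the collar's (the bar runs along x)
- collar_seat (a point): centre of the collar's slot at the level of its underside; when the collar is home this point is at lift_head (about 0.5 mm to the front when the slot's end touches the rod). z is the collar's up.
- pump: the hand pump that feeds the lift (hoses run under the bench), fixed: grey block with the release valve on top at the front (-x) end, pump body, a reservoir 78 mm across running to x = +330 mm and a pump lever above it. The front block is 60 x 60 mm, its top 62 mm above the bench. Origin: on the bench under the valve's axis.
- valve_axis (a point): on the release valve's upright axis, at the height of the lever's bar, 90 mm above the bench; axes as the pump's.
- lever_mid (a point): on the release lever's steel bar (10 mm thick, level, ending in a 16 mm black ball 82 mm from the axis), 60 mm from the valve's axis; its x axis points out along the bar
- release (a joint): angle in rad of the valve's spindle: 0 shut (lever at 150 degrees from the pump's +x), a hard stop; opens anticlockwise seen from above, up to 1.2. Nothing flows before a crack angle between 0.15 and 0.55, different each time; past it the ram sinks about 8 mm/s faster per further 0.05 rad. It stays where it is left.
- lever (a joint): spring of the lever on the spindle in rad, 0 when let go; it adds to the spindle's angle, plus anticlockwise: 0.01 rad for each 0.28 N m of turning effort (4.7 N pushed sideways on the bar at lever_mid). Turning the valve takes about 0.3 to 0.5 N m; pressed on against the shut stop, the seat is spoilt at -0.08, about 2.2 N m.
- spanner: steel spanner, 180 mm long, lying flat; not part of the job
- screwdriver: black-handled screwdriver, 200 mm long, lying; not part of the job
- race: steel bearing ring, 54 mm across, 16 mm high; not part of the job
- spray: grey aerosol can, 60 mm across, 170 mm high; not part of the job
- jar: glass jar with a steel lid, 64 mm across, 75 mm high; not part of the job
- hammer: hammer, 260 mm long, lying; not part of the job
- parts_box: small cardboard box, 100 x 70 x 50 mm; not part of the job
There are look-alikes about, which are no part of the job. There is more than one size of the collar; the one meant has the size given above.

How it is judged:
By the outcome, as a careful person would: the job done as asked, in the order asked, and still so for the second after the job is handed in, with the robot touching nothing.
It also fails if it takes over 72 s, if anything falls off the work surface, if the arm or the gripper's body presses on something with over 40 N, if the wrist force passes 120 N, or if a joint passes its speed limit or range.

### The arm

A 6-joint arm with a two-finger parallel gripper is mounted at the origin on the work surface. World frame = base frame: x ahead of the robot, y to its left, z up, the work surface at z = 0. Lengths are in m, angles in degrees, forces in N, time in s.
With the tool pointing down it reaches from about 0.25 to 0.85 m from the base axis. Payload 12.5 kg.
Tool frame: the origin (TCP) lies midway between the tips of the shut fingers; the grasp point (between the pads) lies 19 mm behind it; z points along the fingers, y is the direction in which the jaws open and shut (so a half turn about z gives the same grasp; the last joint's range is limited). The gripper opens to 93 mm and grips with 3 to 60 N. Pads are 15 mm wide; open, the fingers measure 128 mm over their backs; the gripper's body (75 mm by 188 mm) begins 65 mm behind the grasp point.
Start: joints at [58.465, 20.094, 94.641, -0, 65.266, -4.847], TCP at [0.247, 0.491, 0.219] pointing down, gripper open.
Joint ranges: [-157.81, 157.81], [-45, 120.19], [0.68, 151.7], [-89.99, 269.99], [4.06, 180], [-164.3, 164.3]. Speed limits (degrees/s): [127.2, 127.2, 159.86, 180, 180, 180].

### API

Orientations are given as [roll, pitch, yaw] about the fixed x, y, z axes, in that order (R = Rz(yaw) Ry(pitch) Rx(roll)).
In Python, from rig import status, get_image, order gives the robot as it stands.
- The arm moves only by the tool drive_tool, never from a script. Its argument "steps" is a list of rows, each a list of 6 numbers: the shift along the tool's x, y, z in mm, then the turn, a rotation vector about the tool's x, y, z in degrees. In form: [[tx, ty, tz, rx, ry, rz], ...]. A call has 1 to 8 rows; each row shifts and turns the commanded pose from where the row before left it, along the tool's axes as they then stand; what a row does not reach is not made up. A row lasts 1/12 s, in which the tool goes at most 41.7 mm and 7.16 degrees, less where a joint would pass 70% of its speed; a pose out of reach is approached as far as the arm can. A call is refused whole if a number of a shift passes 41.7 or a number of a turn 7.16, either way. A call with a gripper value outside its range is refused whole. "gripper" is the finger opening in mm, from 0 to 93, set as the call begins (left out, the last holds). The fingers move at their own pace and stop on an object; "newtons" is the grip in N (left out, the last holds). Time passes only in rows, so rows that do not move let the fingers close. It gives the time, the measured TCP pose, the force and the opening at its end, in the units of the state.
- status.read_state(): the state, without advancing time (a new reading comes with each control period).
- get_image(name): name is "scene" or "top" or "wrist"; returns a dict with "img" (384x512x3 uint8, blue, green, red), "depth" (384x512 float32, m along the optical axis (not along the pixel's ray), 0 where there is no reading), "fx", "fy", "cx", "cy" (pixels), "R" (3x3) and "t" (3): a world point X has camera coordinates R X + t. Camera axes: x right, y down, z forward; pixel columns grow to the right and rows downward; lengths in m; the calibration is good to about 2 mm. A picture is of the moment at which its call begins.
- order.job_done(): hands the job in, once; it reports no verdict.
The state is a dict: "time": time; "joints": joint angles; "qd": joint speeds; "effort": joint torques, N m; "ee_pos": TCP position; "tcp_rot": TCP orientation; "contact_force": force on the tool from outside, world axes, zero at the start; "wrist_torque": the same for the moment, N m; "finger_gap": finger opening in m.
Only numpy, scipy, OpenCV 4.12 (cv2) and the standard library are available. Lean on these libraries where they do the work, as an engineer would, in place of code of your own. Each camera call takes 0.05 s, during which the arm holds its last target.

## Working session

There is one attempt and no reset: what is moved stays moved. The work goes in short steps, Python scripts to look and compute and a tool call to move; the robot and the scene stay as the last step left them, time stands still between calls to the robot, and variables do not carry over. Pictures are saved under pics/ and viewed, and the job is handed in when it is done.

Besides the shell and the picture viewer there is one more tool, called after ">>>" as name(argument=value, ...), one argument or row to a line, values as JSON. drive_tool: Moves the arm, as the interface text tells. Its arguments: {"type":"object","properties":{"steps":{"type":"array","items":{"type":"array","items":{"type":"number"}}},"gripper":{"type":"number"},"newtons":{"type":"number"}},"required":["steps"]}

```bash
ls; mkdir -p pics
cat > h.py <<'E'
import numpy as np, cv2
from rig import status, get_image, order
def snap(name,fn,crop=None,scale=1):
    d=get_image(name); im=d["img"]
    if crop: u0,v0,u1,v1=crop; im=im[v0:v1,u0:u1]
    if scale!=1: im=cv2.resize(im,None,fx=scale,fy=scale,interpolation=cv2.INTER_CUBIC)
    cv2.imwrite("pics/"+fn,im); return d
def pt(d,u,v,z=None):
    K=np.array([(u-d["cx"])/d["fx"],(v-d["cy"])/d["fy"],1.0]); R=np.array(d["R"]);t=np.array(d["t"])
    if z is None: return R.T@(K*d["depth"][int(v),int(u)]-t)
    c=-R.T@t; r=R.T@K
    return c+r*(z-c[2])/r[2]
def cloud(d):
    h,w=d["depth"].shape; u,v=np.meshgrid(np.arange(w),np.arange(h)); Z=d["depth"]
    P=np.stack([(u-d["cx"])/d["fx"]*Z,(v-d["cy"])/d["fy"]*Z,Z],-1)
    W=(P-np.array(d["t"]))@np.array(d["R"]); W[Z==0]=np.nan
    return W
def proj(d,X):
    c=np.array(d["R"])@np.array(X)+np.array(d["t"]); return d["fx"]*c[0]/c[2]+d["cx"],d["fy"]*c[1]/c[2]+d["cy"]
E
python3 - <<'E'
from h import *
import pickle
print(status.read_state())
for n in("scene","top","wrist"):
    d=snap(n,n+"0.png"); pickle.dump(d,open(n+"0.pkl","wb")); print(n,d["fx"],-np.array(d["R"]).T@d["t"])
E
```

```text
pics
{'time': 0.0, 'joints': array([ 5.84630462e+01,  2.01247683e+01,  9.46773824e+01, -5.68758361e-04,
        6.52655140e+01, -4.84853064e+00]), 'qd': array([-0.06881274, -0.03225294, -0.01790042,  0.04175298, -0.12945916,
        0.01962818]), 'effort': array([ 7.43498931e-04, -4.97327471e+01, -2.85258061e+01,  6.99254614e-02,
        2.56819383e-02, -8.54896416e-05]), 'ee_pos': array([0.24683338, 0.49111008, 0.21809444]), 'tcp_rot': array([-1.79932534e+02, -5.20469896e-03,  1.53311812e+02]), 'contact_force': array([ 0.58849433, -0.03152269,  0.40763771]), 'wrist_torque': array([ 0.01083366,  0.0075765 , -0.02193295]), 'finger_gap': 0.09274470205999896}
scene 493.17608547437686 [ 1.37951858 -0.31229401  1.10005436]
top 452.0948155403376 [0.22279413 0.00520449 1.6588724 ]
wrist 305.70925590047784 [0.18687403 0.52080849 0.38294454]
```

View pics/scene0.png

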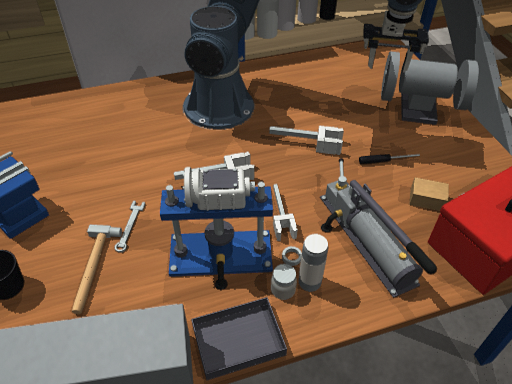

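View pics/top0.png

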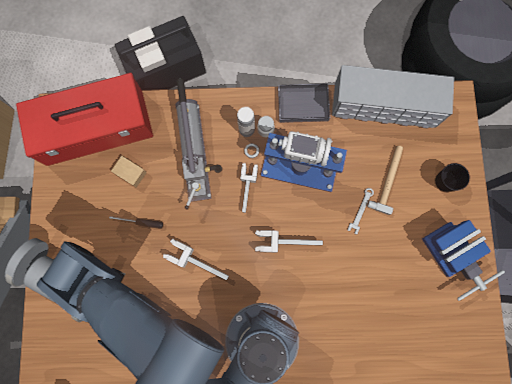

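View pics/wrist0.png

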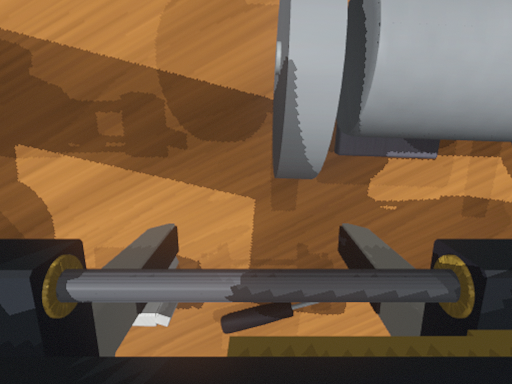

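Top view shows three collar candidates: A (248,172), B (268,240) and C (180,252). I'll measure each against the given size.

Run:
```python
from h import *
import pickle
d=pickle.load(open("top0.pkl","rb")); W=cloud(d); im=d["img"]
print("cam R",np.round(d["R"],2).tolist())
boxes={"A":(236,156,262,216),"B":(248,224,328,256),"C":(158,234,234,284)}
for n,(u0,v0,u1,v1) in boxes.items():
    p=W[v0:v1,u0:u1].reshape(-1,3); m=p[:,2]>0.022; q=p[m]
    b=q[q[:,2]>np.nanpercentile(q[:,2],50)]
    print(n,"z hist",np.histogram(q[:,2],bins=np.arange(0.02,0.09,0.005))[0])
    (c,s,a)=cv2.minAreaRect((q[:,:2]*1000).astype(np.float32)); print(n,"rect all",c,s,a)
    zs=q[:,2]; 
    for lo in (0.034,0.0365,0.039,0.043,0.047):
        k=q[q[:,2]>lo]
        if len(k)>20: print("   >",lo,len(k),cv2.minAreaRect((k[:,:2]*1000).astype(np.float32)),round(float(np.median(k[:,2])),4))
cv2.imwrite("pics/topc.png",cv2.resize(im[130:290,150:350],None,fx=4,fy=4,interpolation=cv2.INTER_CUBIC)[:600])
```

```text
cam R [[-0.03, -1.0, -0.02], [-0.98, 0.03, -0.19], [0.19, 0.01, -0.98]]
A z hist [  3   8  42 109 103  14   1   0   0   0   0   0   0]
A rect all (542.3543701171875, 38.17551803588867) (56.44295120239258, 181.53396606445312) 82.30299377441406
   > 0.034 244 ((543.3065795898438, 40.31256866455078), (55.65004348754883, 178.0536651611328), 79.57621765136719) 0.0397
   > 0.0365 196 ((542.6273803710938, 40.437522888183594), (55.65004348754883, 176.6725311279297), 79.57621765136719) 0.0407
   > 0.039 141 ((542.6687622070312, 39.02281951904297), (54.529022216796875, 177.33895874023438), 81.31925201416016) 0.042
   > 0.043 41 ((552.23046875, 41.651817321777344), (53.35945510864258, 156.1796417236328), 77.68531799316406) 0.0447
B z hist [  1   7   8   6  29 144 244  75   5   0   0   0   0]
B rect all (339.3166809082031, -103.55088806152344) (236.85018920898438, 73.57455444335938) 85.8208999633789
   > 0.034 506 ((339.3166809082031, -103.55088806152344), (236.85018920898438, 73.57455444335938), 85.8208999633789) 0.0513
   > 0.0365 502 ((339.3166809082031, -103.55088806152344), (236.85018920898
[... 510 characters left out ...]
31, 221.54171752929688) (238.2772979736328, 73.00100708007812) 62.335838317871094
   > 0.034 527 ((274.6672668457031, 221.54171752929688), (238.2772979736328, 73.00100708007812), 62.335838317871094) 0.0514
   > 0.0365 524 ((274.6672668457031, 221.54171752929688), (238.2772979736328, 73.00100708007812), 62.335838317871094) 0.0514
   > 0.039 522 ((274.6672668457031, 221.54171752929688), (238.2772979736328, 73.00100708007812), 62.335838317871094) 0.0514
   > 0.043 507 ((274.9231872558594, 222.0299072265625), (237.1748809814453, 73.00100708007812), 62.335845947265625) 0.0515
   > 0.047 447 ((274.9231872558594, 222.0299072265625), (237.1748809814453, 73.00100708007812), 62.335845947265625) 0.0522
```

View pics/topc.png

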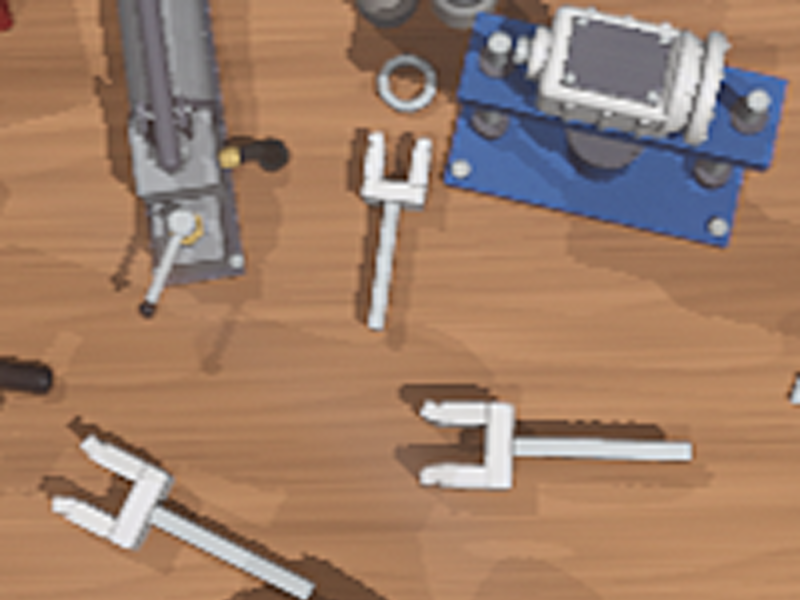

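A is 56 mm wide × ~180 mm long × 40 mm high, which matches the collar. B and C are 73 × 236 × 51 mm look-alikes. Next I'll find the precise poses of collar, lift and pump.

```bash
python3 - <<'E'
from h import *
import pickle
d=pickle.load(open("top0.pkl","rb")); W=cloud(d)
def P(x,y,z): return np.round(pt(d,150+x/4-.4,130+y/4-.4,z),4)
print("collar back end of handle",P(376,328,.038),"block back corners",P(363,198,.04),P(424,208,.04),"tips",P(377,132,.04),P(424,138,.04))
print("plate front corners",P(447,185,.014),P(725,245,.014))
print("rod tops raw depth", W[139:143,273:277,2], W[154:158,337:341,2])
for z in(.27,.284): print(P(499,41,z),P(757,100,z))
print("pump: axis top",P(183,222,.09),"ball",P(147,309,.09))
print("pump block front corners", P(165,268,.062),P(222,262,.062),P(152,200,.062),P(215,195,.062))
p=W[80:200,250:350].reshape(-1,3);z=p[:,2]
print(np.histogram(z,bins=np.arange(0,.35,.01)))
E
python3 - <<'E'
from h import *
import pickle
d=pickle.load(open("top0.pkl","rb"));im=d["img"]
cv2.imwrite("pics/t1.png",cv2.resize(im[85:205,180:260],None,fx=5,fy=5,interpolation=cv2.INTER_CUBIC))
d=pickle.load(open("scene0.pkl","rb"));im=d["img"]
cv2.imwrite("pics/s1.png",cv2.resize(im[145:295,155:355],None,fx=4,fy=4,interpolation=cv2.INTER_CUBIC))
E
```

```text
collar back end of handle [0.4536 0.0542 0.038 ] block back corners [0.5737 0.0633 0.04  ] [0.5627 0.0077 0.04  ] tips [0.6356 0.0491 0.04  ] [0.6286 0.0059 0.04  ]
plate front corners [ 0.5894 -0.0143  0.014 ] [ 0.5251 -0.269   0.014 ]
rod tops raw depth [[0.27061447 0.26829336 0.27528245 0.27203431]
 [0.27033421 0.2701203  0.26785557 0.26686662]
 [0.26644609 0.26739678 0.26457142 0.27148815]
 [0.27038026 0.2774958  0.27112445 0.26683242]] [[0.22610382 0.27245995 0.26845269 0.26814706]
 [0.26606418 0.26616116 0.26902967 0.27366031]
 [0.26837089 0.27113928 0.27297522 0.2718179 ]
 [0.25854563 0.26717793 0.26971028 0.26740708]]
[ 0.6488 -0.0563  0.27  ] [ 0.594  -0.2586  0.27  ]
[ 0.6446 -0.0557  0.284 ] [ 0.5902 -0.2559  0.284 ]
pump: axis top [0.5459 0.2216 0.09  ] ball [0.4688 0.2535 0.09  ]
pump block front corners [0.5099 0.2418 0.062 ] [0.5139 0.1905 0.062 ] [0.5728 0.2535 0.062 ] [0.5757 0.1964 0.062 ]
(array([3723, 1176,  298,  295,  148,   50,   79,  180,   50,   99,   72,
         32,   29,   31,  153,  116,   25,   19,    0,   11,   57,  177,
        580,   39,   37,   41,   71,  104,  328,  557,  129,   55,    2,
          0]), array([0.  , 0.01, 0.02, 0.03, 0.04, 0.05, 0.06, 0.07, 0.08, 0.09, 0.1 ,
       0.11, 0.12, 0.13, 0.14, 0.15, 0.16, 0.17, 0.18, 0.19, 0.2 , 0.21,
       0.22, 0.23, 0.24, 0.25, 0.26, 0.27, 0.28, 0.29, 0.3 , 0.31, 0.32,
       0.33, 0.34]))
```

View pics/t1.png

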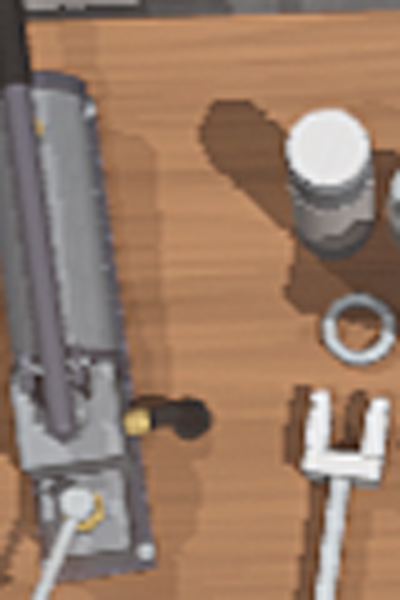

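View pics/s1.png

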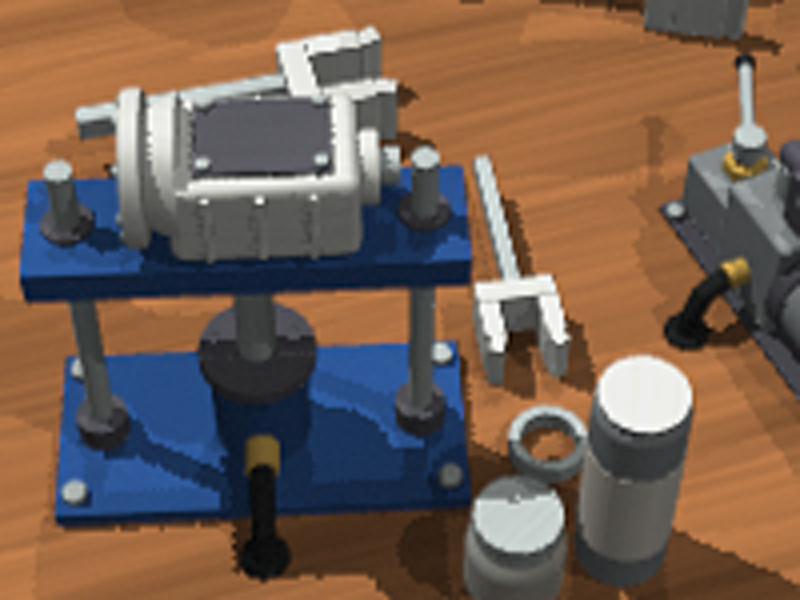

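```bash
cat >> h.py <<'E'
from scipy.spatial.transform import Rotation as Ro
def goto(x,y,z,yaw=None):
    s=status.read_state(); r=np.array(s["tcp_rot"]); R=Ro.from_euler("xyz",r,degrees=True)
    d=R.inv().apply(np.array([x,y,z])-s["ee_pos"])*1000
    print("t",round(s["time"],2),"pos",np.round(s["ee_pos"],4),"rot",np.round(r,2),"F",np.round(s["contact_force"],1),"gap",round(s["finger_gap"],4))
    print("  tool shift mm",np.round(d,1),"dist",round(np.linalg.norm(d),1))
    if yaw is not None:
        T=Ro.from_euler("xyz",[180,0,yaw],degrees=True); print("  turn",np.round((R.inv()*T).as_rotvec(degrees=True),2))
E
python3 -c "
from h import *
goto(.488,.049,.215,170)"
```

```text
t 0.15 pos [0.2468 0.4912 0.2182] rot [-1.7995e+02 -1.0000e-02  1.5331e+02] F [ 0.2 -0.3  0.3] gap 0.0931
  tool shift mm [-414.1 -286.8    3.4] dist 503.7
  turn [-5.000e-02 -1.000e-02 -1.669e+01]
```

>>> drive_tool(
  steps=[
    [-15,-10,0,0,0,0],
    [-33,-23,0,0,0,0],
    [-33,-23,0,0,0,0],
    [-33,-23,0,0,0,0],
    [-33,-23,0,0,0,0],
    [-33,-23,0,0,0,0],
    [-33,-23,0,0,0,0],
    [-33,-23,0,0,0,0],
  ],
  gripper=40,
)

```text
time: 0.82
ee_pos: [0.3904, 0.2263, 0.2187]
tcp_rot: [180.0, 0.0, 153.3]
contact_force: [0.4, 0.0, 0.0]
finger_gap: 0.0443
```

>>> drive_tool(
  steps=[
    [-33,-23,0,0,0,0],
    [-33,-23,0,0,0,0],
    [-33,-23,0,0,0,0],
    [-33,-23,0,0,0,0],
    [-36,-24,3,0,0,0],
    [0,0,0,0,0,-5.5],
    [0,0,0,0,0,-5.6],
    [0,0,0,0,0,-5.6],
  ],
)

```text
time: 1.48
ee_pos: [0.4872, 0.0497, 0.2154]
tcp_rot: [-180.0, -0.0, 170.2]
contact_force: [-0.5, 1.4, 0.5]
finger_gap: 0.0402
```

>>> drive_tool(
  steps=[
    [0,0,0,0,0,0],
    [0,0,0,0,0,0],
  ],
)

```text
time: 1.65
ee_pos: [0.487, 0.0505, 0.2156]
tcp_rot: [-180.0, -0.0, 169.8]
contact_force: [-0.9, 0.1, 0.1]
finger_gap: 0.0396
```

Run:
```python
from h import *
import pickle
d=snap("wrist","w1.png"); pickle.dump(d,open("w1.pkl","wb"))
goto(.488,.0485,.1,170)
print(np.round(-np.array(d["R"]).T@d["t"],3),np.round(d["R"],2).tolist())
```

```text
t 1.7 pos [0.4871 0.0506 0.2157] rot [-1.8000e+02 -1.0000e-02  1.6983e+02] F [-0.  -0.8  0.1] gap 0.0395
  tool shift mm [ -1.3  -1.9 115.7] dist 115.7
  turn [-0.   -0.01 -0.17]
[0.421 0.062 0.38 ] [[0.18, 0.98, 0.0], [0.96, -0.17, 0.24], [0.24, -0.04, -0.97]]
```

View pics/w1.png

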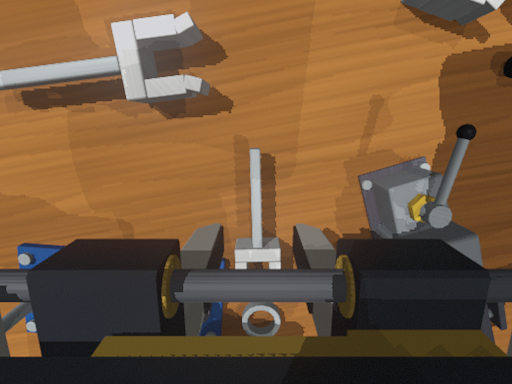

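Wrist view: the handle runs from (255,150) to the block at (257,243) and the ring lies beyond it. The valve lever shows at right, from axis (437,213) to ball (466,131).

Run:
```python
from h import *
import pickle
d=pickle.load(open("w1.pkl","rb")); im=d["img"]
g=im.min(axis=2).astype(int)
pts=[]
for v in range(153,238,4):
    row=g[v,235:280]; c=np.where(row>150)[0]+235
    if len(c): 
        a=pt(d,c.mean(),v,.038); pts.append(a[:2]); print(v,c.min(),c.max(),np.round(a,4))
pts=np.array(pts); k=np.polyfit(pts[:,0],pts[:,1],1); print("yaw",np.degrees(np.arctan(k[0])), "y at .488",np.polyval(k,.488))
print("end",pt(d,255,149.5,.038)); print("block back",pt(d,236,240,.04),pt(d,280,240,.04))
print("lever: axis",pt(d,438,213,.098),"ball",pt(d,466,131,.09))
cv2.imwrite("pics/w1c.png",cv2.resize(im[120:280,200:300],None,fx=4,fy=4,interpolation=cv2.INTER_CUBIC)[:600])
cv2.imwrite("pics/w1d.png",cv2.resize(im[110:260,352:512],None,fx=4,fy=4,interpolation=cv2.INTER_CUBIC)[:600])
```

```text
153 250 258 [0.4555 0.0515 0.038 ]
157 250 259 [0.46   0.0512 0.038 ]
161 250 259 [0.4644 0.0504 0.038 ]
165 250 259 [0.4688 0.0496 0.038 ]
169 250 259 [0.4733 0.0488 0.038 ]
173 250 259 [0.4778 0.048  0.038 ]
177 251 259 [0.4824 0.0477 0.038 ]
181 251 259 [0.4869 0.0469 0.038 ]
185 251 259 [0.4915 0.0461 0.038 ]
189 251 259 [0.4961 0.0452 0.038 ]
193 251 260 [0.5009 0.0449 0.038 ]
197 251 260 [0.5056 0.0441 0.038 ]
201 251 260 [0.5103 0.0432 0.038 ]
205 251 260 [0.515  0.0424 0.038 ]
209 252 260 [0.5199 0.0421 0.038 ]
213 252 260 [0.5247 0.0412 0.038 ]
217 252 260 [0.5295 0.0403 0.038 ]
221 252 260 [0.5344 0.0395 0.038 ]
225 252 260 [0.5393 0.0386 0.038 ]
229 252 260 [0.5442 0.0377 0.038 ]
233 252 260 [0.5491 0.0368 0.038 ]
237 252 261 [0.5542 0.0365 0.038 ]
yaw -8.843587331400087 y at .488 0.04666767184790428
end [0.4518547  0.05326662 0.038     ]
block back [0.55288959 0.01192972 0.04      ] [0.5621542  0.06346624 0.04      ]
lever: axis [0.53758506 0.2178124  0.098     ] ball [0.46504363 0.25080599 0.09      ]
```

View pics/w1c.png

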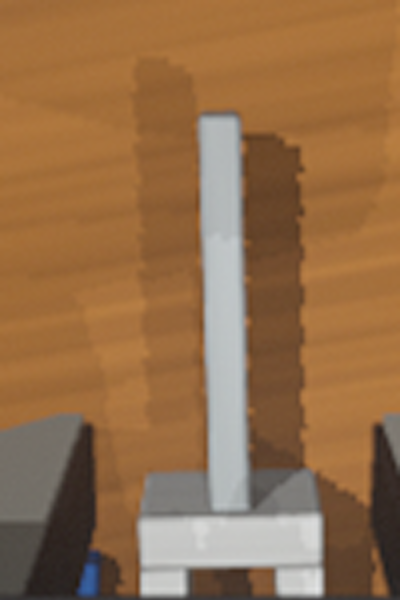

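View pics/w1d.png

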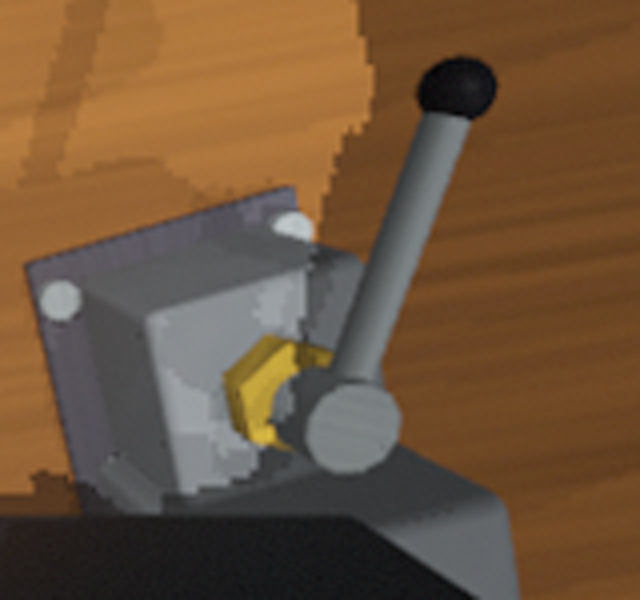

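```bash
python3 -c "
from h import *
goto(.4871,.0470,.0115,171)"
```

```text
t 1.7 pos [0.4871 0.0506 0.2157] rot [-1.8000e+02 -1.0000e-02  1.6983e+02] F [-0.  -0.8  0.1] gap 0.0395
  tool shift mm [ -0.7  -3.5 204.2] dist 204.2
  turn [-0.   -0.01 -1.17]
```

>>> drive_tool(
  steps=[
    [-0.7,-3.5,20,0,0,-1.2],
    [0,0,36,0,0,0],
    [0,0,36,0,0,0],
    [0,0,36,0,0,0],
    [0,0,36,0,0,0],
    [0,0,26,0,0,0],
    [0,0,14,0,0,0],
    [0,0,0,0,0,0],
  ],
)

```text
time: 2.37
ee_pos: [0.4854, 0.0471, 0.0091]
tcp_rot: [-180.0, -0.3, 171.1]
contact_force: [-0.8, 1.1, 0.7]
finger_gap: 0.04
```

>>> drive_tool(
  steps=[
    [0,0,0,0,0,0],
    [0,0,0,0,0,0],
    [0,0,0,0,0,0],
    [0,0,0,0,0,0],
    [0,0,0,0,0,0],
    [0,0,0,0,0,0],
  ],
  gripper=0,
  newtons=45,
)

```text
time: 2.87
ee_pos: [0.4876, 0.047, 0.0124]
tcp_rot: [180.0, 0.1, 171.2]
contact_force: [-0.2, 0.6, 1.2]
finger_gap: 0.0119
```

```bash
python3 -c "
from h import *
d=snap('wrist','w2.png')
goto(.4871,.0470,.0115,171)"
```

```text
t 2.92 pos [0.4876 0.047  0.0122] rot [1.7999e+02 6.0000e-02 1.7121e+02] F [-0.7  0.3  2.1] gap 0.0115
  tool shift mm [ 0.5 -0.1  0.7] dist 0.9
  turn [0.01 0.06 0.21]
```

View pics/w2.png

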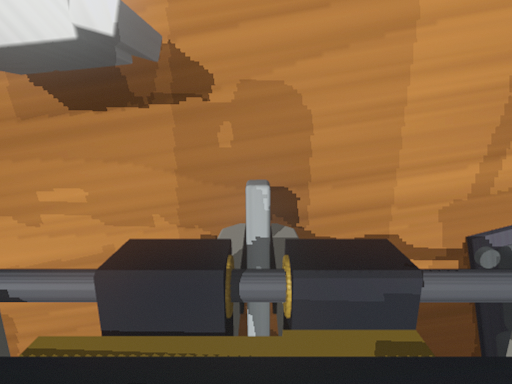

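```bash
python3 -c "
from h import *
goto(.40,.0470,.118,165.2)
goto(.4126,-.103,.118,165.2)"
```

```text
t 2.92 pos [0.4876 0.047  0.0122] rot [1.7999e+02 6.0000e-02 1.7121e+02] F [-0.7  0.3  2.1] gap 0.0115
  tool shift mm [  86.5  -13.4 -105.8] dist 137.3
  turn [0.01 0.06 6.01]
t 2.92 pos [0.4876 0.047  0.0122] rot [1.7999e+02 6.0000e-02 1.7121e+02] F [-0.7  0.3  2.1] gap 0.0115
  tool shift mm [  51.1 -159.7 -105.8] dist 198.3
  turn [0.01 0.06 6.01]
```

>>> drive_tool(
  steps=[
    [0,0,-10,0,0,0],
    [5,0,-30,0,0,0],
    [20,0,-33,0,0,0],
    [30,0,-32,0,0,0],
    [30,0,0,0,0,0],
    [0,0,0,0,0,0],
    [0,0,0,0,0,0],
    [0,0,0,0,0,0],
  ],
)

```text
time: 3.58
ee_pos: [0.4051, 0.0597, 0.1154]
tcp_rot: [180.0, 0.0, 171.2]
contact_force: [0.2, 0.3, -2.2]
finger_gap: 0.0121
```

```bash
python3 -c "
from h import *
goto(.4126,-.103,.118,165.2)"
```

```text
t 3.58 pos [0.4051 0.0597 0.1154] rot [1.8000e+02 3.0000e-02 1.7121e+02] F [ 0.2  0.3 -2.2] gap 0.0121
  tool shift mm [ -32.2 -159.6   -2.6] dist 162.8
  turn [0.01 0.03 6.01]
```

>>> drive_tool(
  steps=[
    [-3,-12,-0.5,0,0,0],
    [-6,-30,-0.5,0,0,0],
    [-6,-30,-0.5,0,0,0],
    [-6,-30,-0.5,0,0,0],
    [-6,-30,-0.5,0,0,0],
    [-5,-27,0,0,0,0],
    [0,0,0,0,0,3],
    [0,0,0,0,0,3],
  ],
)

```text
time: 4.25
ee_pos: [0.4126, -0.1042, 0.1172]
tcp_rot: [-180.0, -0.0, 164.9]
contact_force: [-0.4, 0.5, -2.9]
finger_gap: 0.0116
```

>>> drive_tool(
  steps=[
    [0,0,0,0,0,0],
    [0,0,0,0,0,0],
    [0,0,0,0,0,0],
  ],
)

```text
time: 4.5
ee_pos: [0.4122, -0.1023, 0.1174]
tcp_rot: [180.0, -0.0, 165.3]
contact_force: [-0.4, 0.1, -2.1]
finger_gap: 0.0117
```

Run:
```python
from h import *
import pickle
a=snap('scene','s2.png',(150,140,290,290),4); b=snap('top','t2.png',(200,120,360,270),4)
pickle.dump(a,open("scene2.pkl","wb"));pickle.dump(b,open("top2.pkl","wb"))
goto(.5093,-.1285,.116,165.2)
```

```text
t 4.6 pos [ 0.4122 -0.1022  0.1176] rot [-1.800e+02 -1.000e-02  1.653e+02] F [-1.1  0.4 -2.2] gap 0.0117
  tool shift mm [-100.6   -0.8    1.5] dist 100.6
  turn [-0.   -0.01  0.1 ]
```

View pics/s2.png

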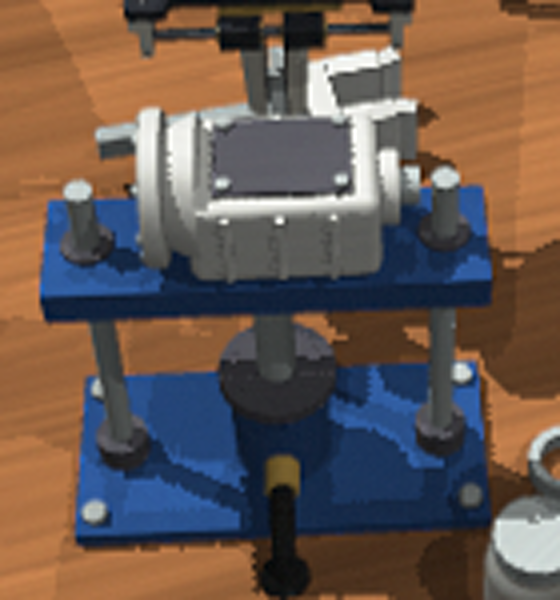

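View pics/t2.png

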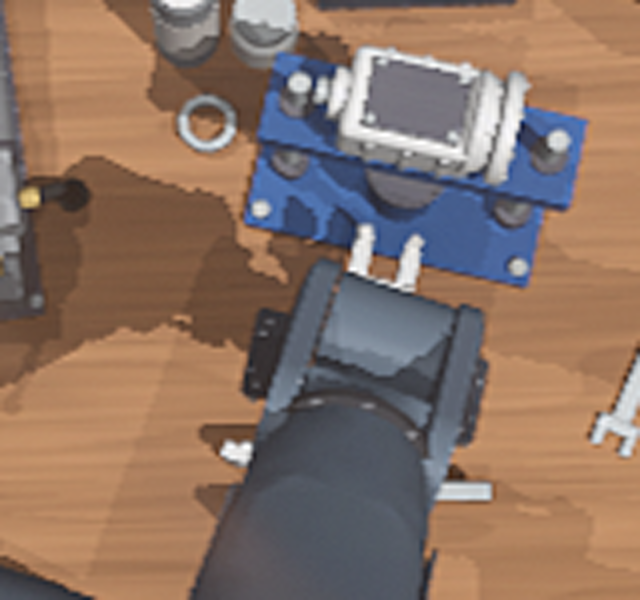

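Run:
```python
from h import *
import pickle
b=pickle.load(open("top2.pkl","rb"))
im=b["img"]
cv2.imwrite("pics/t2c.png",cv2.resize(im[130:205,255:350],None,fx=8,fy=8,interpolation=cv2.INTER_CUBIC))
a=pickle.load(open("scene2.pkl","rb"))
cv2.imwrite("pics/s2c.png",cv2.resize(a["img"][205:275,165:280],None,fx=6,fy=6,interpolation=cv2.INTER_CUBIC))
```

```text
(no output)
```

View pics/t2c.png

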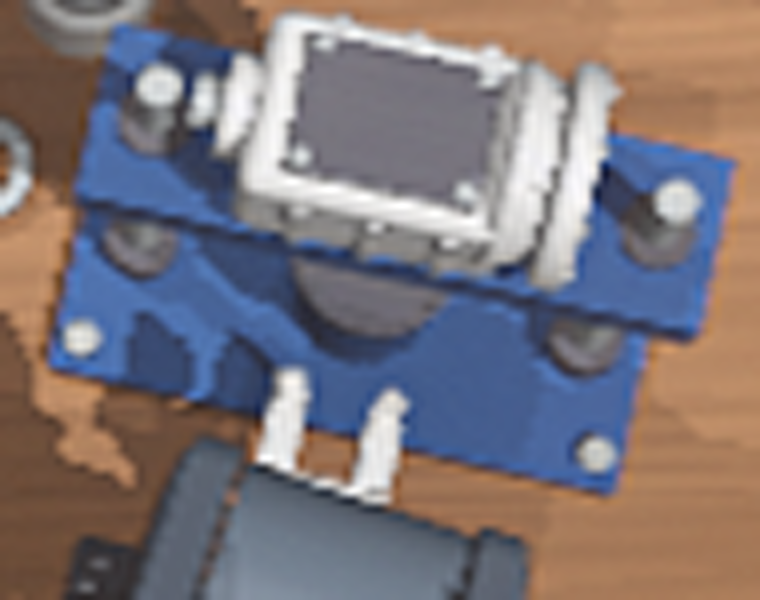

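View pics/s2c.png

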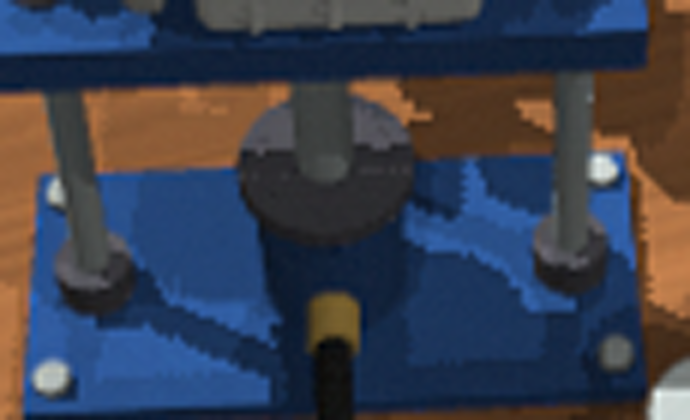

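Run:
```python
from h import *
import pickle
b=pickle.load(open("top2.pkl","rb")); a=pickle.load(open("scene2.pkl","rb"))
P=lambda x,y,z: pt(b,255+x/8-.44,130+y/8-.44,z)
S=lambda x,y,z: pt(a,165+x/6-.42,205+y/6-.42,z)
r1,r2=P(159,85,.27),P(679,203,.27); c=(r1+r2)/2; e=(r1-r2)[:2]; yaw=np.degrees(np.arctan2(-e[0],e[1])); print("rods",r1,r2,np.linalg.norm(e),"c",c,"yaw",yaw)
print("bolts plate",P(81,338,.018),P(597,454,.018))
q=P(81,338,.018)-P(597,454,.018); print(np.degrees(np.arctan2(-q[0],q[1])))
# project head circle into both at guess
for cx,cy in((.621,-.158),(.6195,-.158)):
  for nm,d,o,s,z in(("top",b,(255,130),8,.1),("scene",a,(165,205),6,.1)):
    th=np.radians(np.arange(0,360,30)); 
    pr=[proj(d,(cx+.038*np.cos(t),cy+.038*np.sin(t),z)) for t in th]
    print(nm,cx,[tuple(np.round(((u-o[0]+.44)*s,(v-o[1]+.44)*s)).astype(int)) for u,v in pr])
tip=(P(292,370,.145)+P(391,393,.145))/2; base=(P(297,468,.145)+P(352,485,.145))/2
print("tips",P(292,370,.145),P(391,393,.145),"mid",tip,"basemid",base, np.degrees(np.arctan2(*(tip-base)[[1,0]])))
```

```text
rods [ 0.64772676 -0.05653394  0.27      ] [ 0.59280679 -0.26034741  0.27      ] 0.21108325001836337 c [ 0.62026677 -0.15844067  0.27      ] yaw -15.080838249788897
bolts plate [ 0.6035619  -0.02709845  0.018     ] [ 0.54156653 -0.26326688  0.018     ]
-14.708566526159723
top 0.621 [(np.int64(373), np.int64(167)), (np.int64(331), np.int64(179)), (np.int64(301), np.int64(210)), (np.int64(291), np.int64(252)), (np.int64(305), np.int64(293)), (np.int64(338), np.int64(323)), (np.int64(381), np.int64(333)), (np.int64(424), np.int64(320)), (np.int64(453), np.int64(289)), (np.int64(463), np.int64(247)), (np.int64(449), np.int64(206)), (np.int64(416), np.int64(176))]
scene 0.621 [(np.int64(353), np.int64(227)), (np.int64(393), np.int64(206)), (np.int64(416), np.int64(173)), (np.int64(415), np.int64(136)), (np.int64(392), np.int64(106)), (np.int64(352), np.int64(90)), (np.int64(306), np.int64(91)), (np.int64(266), np.int64(110)), (np.int64(243), np.int64(143)), (np.int64(242), np.int64(180)), (np.int64(265), np.int64(211)), (np.int64(305), np.int64(229))]
top 0.6195 [(np.int64(373), np.int64(
[... 243 characters left out ...]
4), np.int64(292)), (np.int64(463), np.int64(250)), (np.int64(449), np.int64(209)), (np.int64(416), np.int64(180))]
scene 0.6195 [(np.int64(352), np.int64(224)), (np.int64(393), np.int64(204)), (np.int64(415), np.int64(170)), (np.int64(414), np.int64(134)), (np.int64(391), np.int64(103)), (np.int64(351), np.int64(87)), (np.int64(305), np.int64(89)), (np.int64(266), np.int64(108)), (np.int64(242), np.int64(140)), (np.int64(241), np.int64(177)), (np.int64(264), np.int64(208)), (np.int64(304), np.int64(226))]
tips [ 0.55734303 -0.11443184  0.145     ] [ 0.54602506 -0.15625074  0.145     ] mid [ 0.55168405 -0.13534129  0.145     ] basemid [ 0.51053996 -0.12625016  0.145     ] -12.459779988332393
```

Run:
```python
from h import *
import pickle
b=pickle.load(open("top2.pkl","rb")); im=b["img"]
pos=np.array([.4122,-.1022]); 
def collar(x,y,z,yaw=-14.7,off=115):
    c,s=np.cos(np.radians(yaw)),np.sin(np.radians(yaw)); X=(off+x)/1000;Y=y/1000
    return (pos[0]+c*X-s*Y,pos[1]+s*X+c*Y,.1055+z/1000)
o=im.copy(); o=cv2.resize(o[170:200,280:310],None,fx=20,fy=20,interpolation=cv2.INTER_NEAREST)
def P(X): u,v=proj(b,X); return int((u-280+.5)*20),int((v-170+.5)*20)
for yaw,col in((-14.7,(0,0,255)),):
  for z in(40,):
    for pl in ([(30,-28),(30,-17)],[(30,28),(30,17)],[(30,28),(0,28)],[(30,-28),(0,-28)],[(-13,14),(20,14)],[(-13,-14),(20,-14)]):
        cv2.line(o,P(collar(*pl[0],z,yaw)),P(collar(*pl[1],z,yaw)),col,1)
cv2.imwrite("pics/ov.png",o)
# lift overlay
o=cv2.resize(im[125:200,250:350],None,fx=8,fy=8,interpolation=cv2.INTER_CUBIC)
def Q(X): u,v=proj(b,X); return int((u-250+.5)*8),int((v-125+.5)*8)
def lift(x,y,z,cx=.621,cy=-.158,yaw=-14.8):
    c,s=np.cos(np.radians(yaw)),np.sin(np.radians(yaw)); return (cx+(c*x-s*y)/1e3,cy+(s*x+c*y)/1e3,z/1e3)
for cx,cy,col in((.621,-.158,(0,0,255)),):
    L=lambda *a: lift(*a,cx=cx,cy=cy)
    for p in([(-65,135),(65,135)],[(-65,135),(-65,-135)],[(-65,-135),(65,-135)]): cv2.line(o,Q(L(*p[0],14)),Q(L(*p[1],14)),col,1)
    for (x,y,z,r) in((0,105,270,8),(0,-105,270,8),(0,0,100,38)):
        cv2.polylines(o,[np.array([Q(L(x+r*np.cos(t),y+r*np.sin(t),z)) for t in np.linspace(0,6.28,30)])],True,col,1)
cv2.imwrite("pics/ovl.png",o)
a=pickle.load(open("scene2.pkl","rb"))
o=cv2.resize(a["img"][180:280,160:280],None,fx=6,fy=6,interpolation=cv2.INTER_CUBIC)
def Q(X): u,v=proj(a,X); return int((u-160+.5)*6),int((v-180+.5)*6)
for p in([(-65,135),(65,135)],[(-65,135),(-65,-135)],[(-65,-135),(65,-135)],[(65,-135),(65,135)]): cv2.line(o,Q(L(*p[0],14)),Q(L(*p[1],14)),(0,0,255),1)
for (x,y,z,r) in((0,105,270,8),(0,-105,270,8),(0,0,100,38),(0,0,100,12.5),(0,0,150,12.5),(0,105,14,8),(0,-105,14,8)):
    cv2.polylines(o,[np.array([Q(L(x+r*np.cos(t),y+r*np.sin(t),z)) for t in np.linspace(0,6.28,30)])],True,(0,0,255),1)
cv2.imwrite("pics/ovs.png",o)
```

```text
(no output)
```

View pics/ov.png

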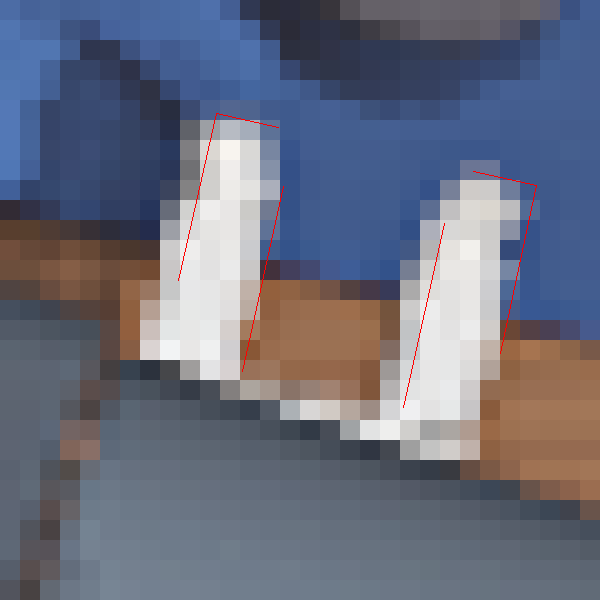

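View pics/ovl.png

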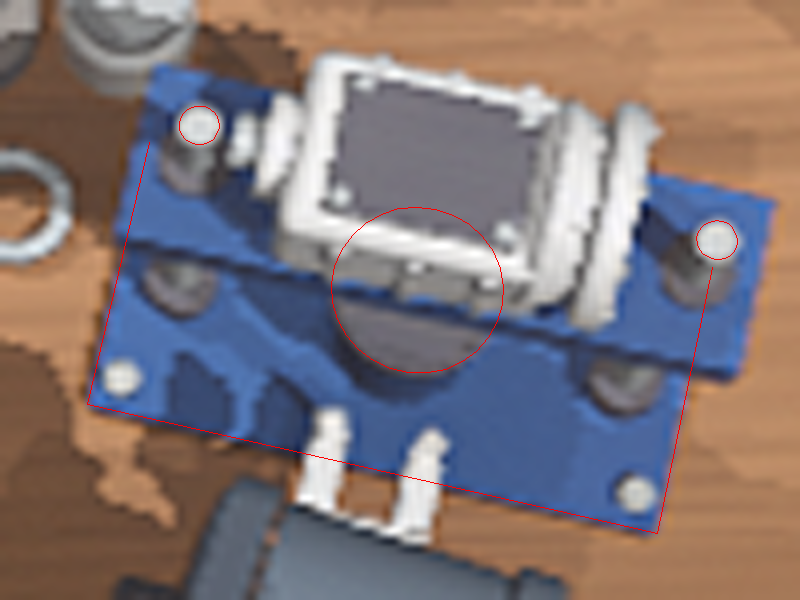

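View pics/ovs.png

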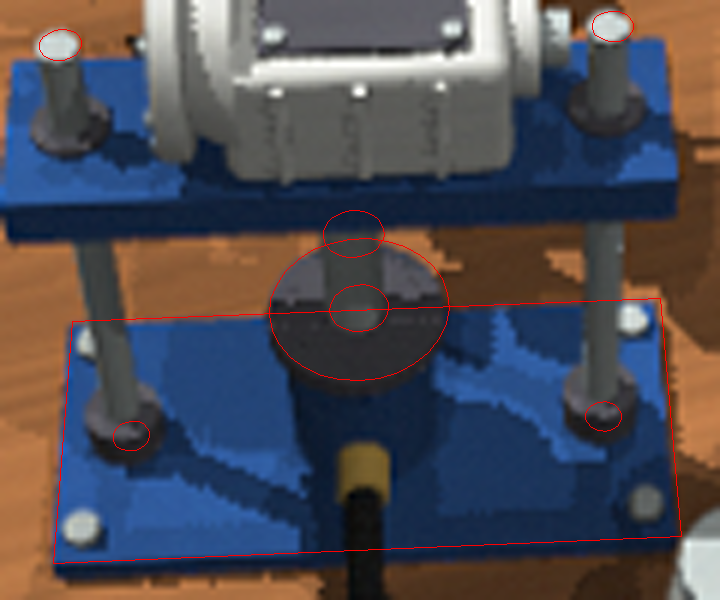

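>>> drive_tool(
  steps=[
    [0,-3.5,0,0,0,0],
    [-8,0,0,0,0,0],
    [-13,0,0,0,0,0],
    [-13,0,0,0,0,0],
    [-8,0,0,0,0,0],
    [-3,0,0,0,0,0],
    [0,0,0,0,0,0],
    [0,0,0,0,0,0],
  ],
)

```text
time: 5.27
ee_pos: [0.4543, -0.117, 0.1174]
tcp_rot: [180.0, -0.0, 165.2]
contact_force: [0.6, 1.1, -2.8]
finger_gap: 0.0114
```

Run:
```python
from h import *
import pickle
a=snap('scene','s3.png',(170,190,270,270),8); b=snap('top','t3.png',(265,135,340,190),10)
pickle.dump(a,open("scene3.pkl","wb"));pickle.dump(b,open("top3.pkl","wb"))
goto(.5093,-.1285,.116,165.2)
```

```text
t 5.37 pos [ 0.4541 -0.117   0.1176] rot [ 1.8000e+02 -3.0000e-02  1.6522e+02] F [-0.3 -0.2 -2.6] gap 0.0115
  tool shift mm [-56.3   3.    1.5] dist 56.4
  turn [ 0.   -0.03  0.02]
```

View pics/s3.png

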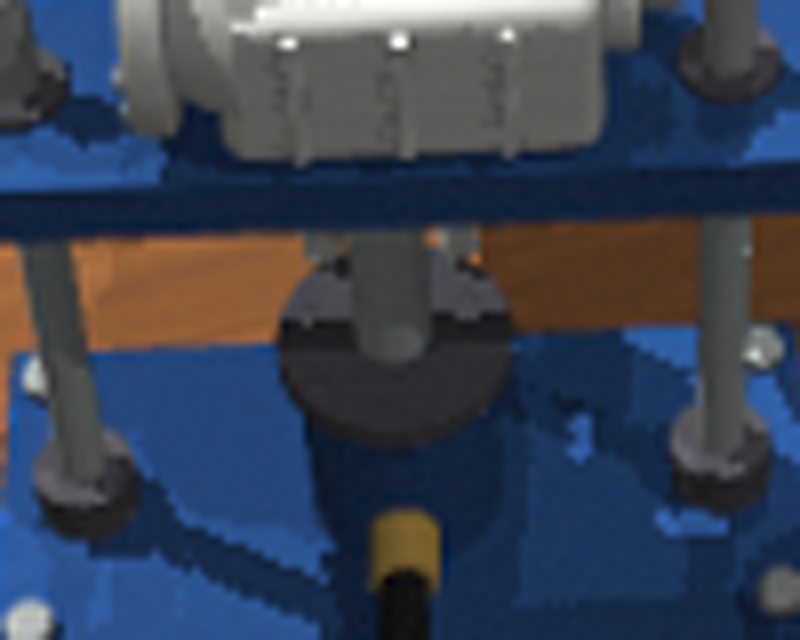

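View pics/t3.png

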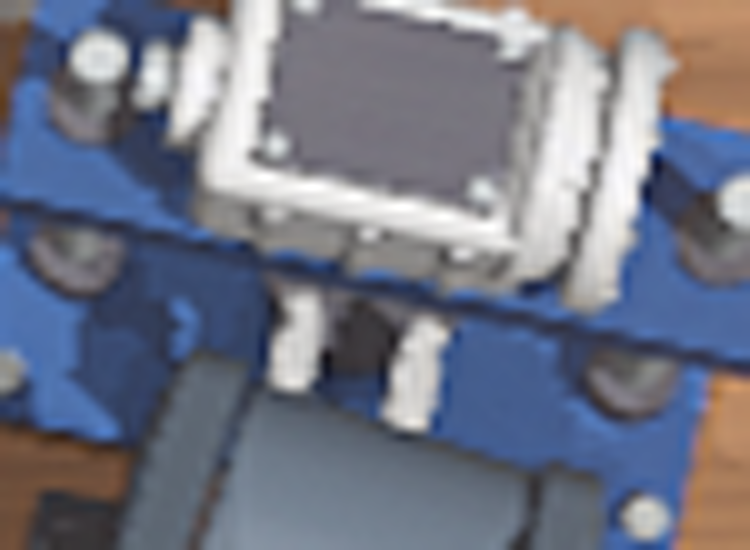

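Run:
```python
from h import *
import pickle
b=pickle.load(open("top3.pkl","rb")); a=pickle.load(open("scene3.pkl","rb"))
def show(d,o,s,size,fn,cy,cc,pos=(.4541,-.117),lx=.621):
    im=cv2.resize(d["img"][o[1]:o[1]+size[1],o[0]:o[0]+size[0]],None,fx=s,fy=s,interpolation=cv2.INTER_NEAREST)
    Q=lambda X:(lambda u,v:(int((u-o[0]+.5)*s),int((v-o[1]+.5)*s)))(*proj(d,X))
    c,sn=np.cos(np.radians(-14.8)),np.sin(np.radians(-14.8))
    C=lambda x,y,z:(pos[0]+cc[0]+(c*(115+x)-sn*y)/1e3,pos[1]+cc[1]+(sn*(115+x)+c*y)/1e3,.1055+z/1e3)
    L=lambda x,y,z:(lx+(c*x-sn*y)/1e3,cy+(sn*x+c*y)/1e3,z/1e3)
    for z in(0,40):
      for sg in(1,-1):
        cv2.polylines(im,[np.array([Q(C(x,sg*y,z)) for x,y in((-13,14),(22,14),(30,18),(30,28),(-13,28))])],False,(0,255,255) if z else (0,160,255),1)
    for (x,y,z,r) in((0,105,270,8),(0,-105,270,8),(0,0,100,38),(0,0,100,12.5),(0,0,140,12.5)):
        cv2.polylines(im,[np.array([Q(L(x+r*np.cos(t),y+r*np.sin(t),z)) for t in np.linspace(0,6.28,30)])],True,(0,0,255),1)
    cv2.imwrite("pics/"+fn,im)
show(b,(265,130),10,(80,60),"o3t.png",-.158,(0,.003))
show(a,(180,210),11,(70,50),"o3s.png",-.159,(0,.0))
```

```text
(no output)
```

View pics/o3t.png

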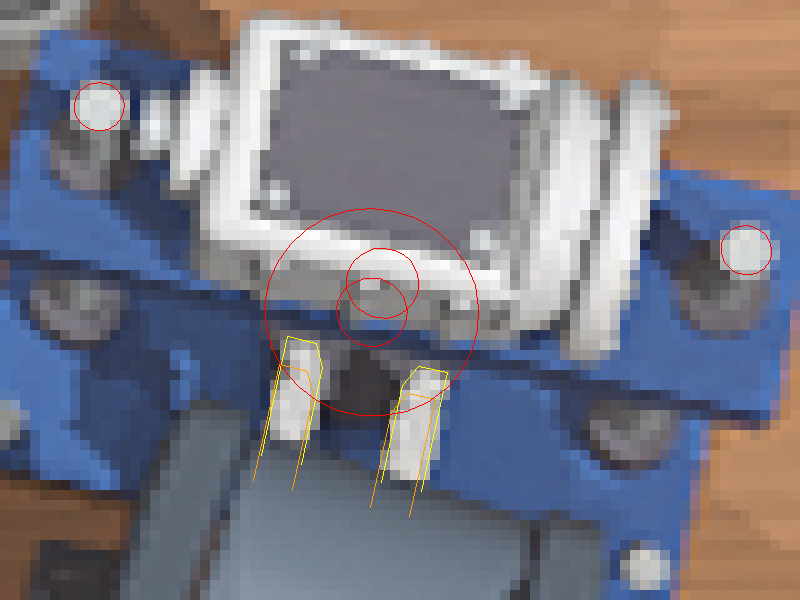

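View pics/o3s.png

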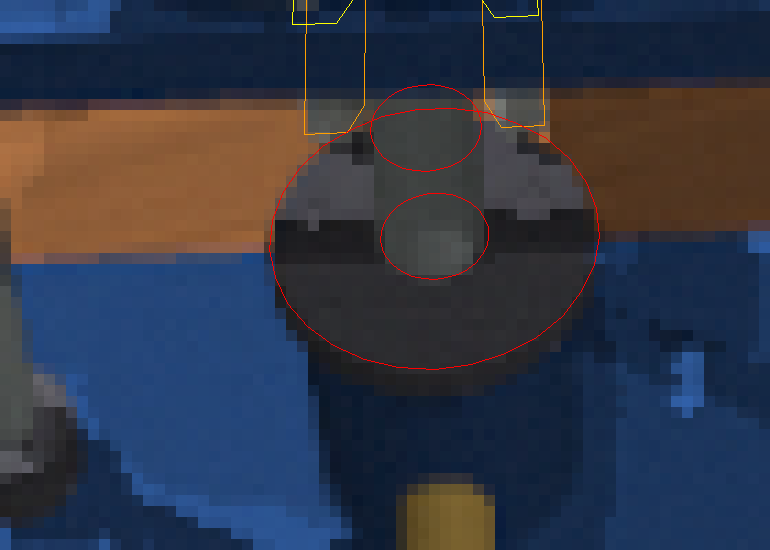

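>>> drive_tool(
  steps=[
    [0,1.3,1.5,0,0,0],
    [-6,0,0,0,0,0],
    [-8,0,0,0,0,0],
    [-8,0,0,0,0,0],
    [-6,0,0,0,0,0],
    [0,0,0,0,0,0],
    [0,0,0,0,0,0],
  ],
)

```text
time: 5.95
ee_pos: [0.4824, -0.1232, 0.116]
tcp_rot: [180.0, 0.0, 165.2]
contact_force: [0.5, 0.1, -2.2]
finger_gap: 0.0117
```

Run:
```python
from h import *
a=snap('scene','s4.png',(180,205,260,265),10)
goto(.5093,-.1301,.116,165.2)
```

```text
t 6.0 pos [ 0.4821 -0.1231  0.116 ] rot [ 1.8000e+02 -1.0000e-02  1.6521e+02] F [ 0.  -0.2 -3. ] gap 0.0117
  tool shift mm [-28.1   0.1  -0. ] dist 28.1
  turn [ 0.   -0.01  0.01]
```

View pics/s4.png

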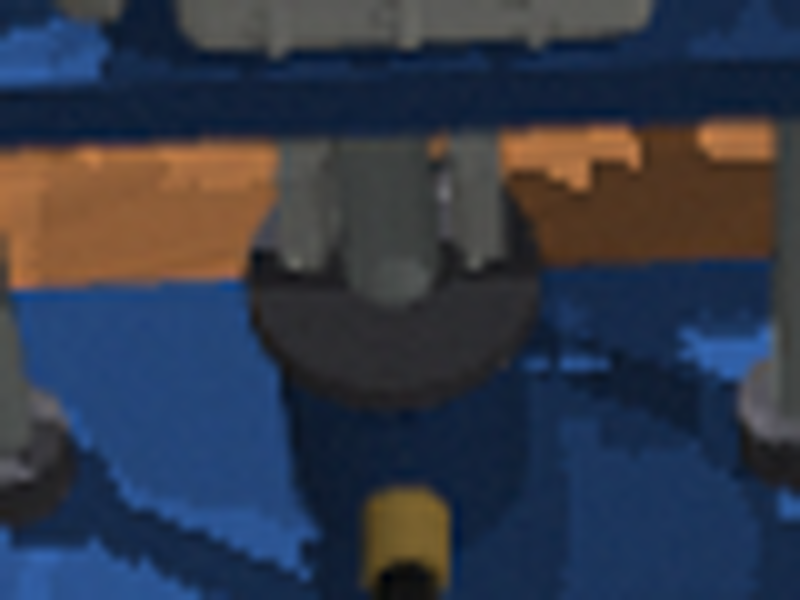

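Prongs straddle the rod symmetrically (outer edges 278 and 503, rod 343 to 435), with no lateral force. I'll keep pushing home, slowly.

>>> drive_tool(
  steps=[
    [-4,0,0,0,0,0],
    [-5,0,0,0,0,0],
    [-5,0,0,0,0,0],
    [-5,0,0,0,0,0],
    [-3,0,0,0,0,0],
    [0,0,0,0,0,0],
  ],
)

```text
time: 6.5
ee_pos: [0.504, -0.1289, 0.1161]
tcp_rot: [-180.0, 0.0, 165.2]
contact_force: [0.2, 0.5, -2.1]
finger_gap: 0.0114
```

>>> drive_tool(
  steps=[
    [-1,0,0,0,0,0],
    [-1,0,0,0,0,0],
    [0,0,0,0,0,0],
  ],
)

```text
time: 6.75
ee_pos: [0.5053, -0.1292, 0.1161]
tcp_rot: [180.0, -0.0, 165.2]
contact_force: [1.1, 0.2, -2.7]
finger_gap: 0.0113
```

>>> drive_tool(
  steps=[
    [-0.8,0,0,0,0,0],
    [-0.8,0,0,0,0,0],
    [0,0,0,0,0,0],
  ],
)

```text
time: 7.0
ee_pos: [0.5069, -0.1296, 0.1162]
tcp_rot: [180.0, 0.0, 165.2]
contact_force: [-0.4, 0.1, -1.3]
finger_gap: 0.0116
```

>>> drive_tool(
  steps=[
    [-0.8,0,0,0,0,0],
    [-0.8,0,0,0,0,0],
    [0,0,0,0,0,0],
  ],
)

```text
time: 7.25
ee_pos: [0.5085, -0.1301, 0.1162]
tcp_rot: [-180.0, 0.0, 165.2]
contact_force: [-0.1, -0.4, -3.1]
finger_gap: 0.0116
```

>>> drive_tool(
  steps=[
    [-0.7,0,0,0,0,0],
    [0,0,0,0,0,0],
  ],
)

```text
time: 7.42
ee_pos: [0.5091, -0.1302, 0.1161]
tcp_rot: [-180.0, 0.0, 165.2]
contact_force: [-0.5, 0.5, -2.6]
finger_gap: 0.0118
```

>>> drive_tool(
  steps=[
    [-0.7,0,0,0,0,0],
    [0,0,0,0,0,0],
  ],
)

```text
time: 7.58
ee_pos: [0.5098, -0.1304, 0.1162]
tcp_rot: [-180.0, 0.0, 165.2]
contact_force: [0.6, -0.2, -2.8]
finger_gap: 0.0114
```

>>> drive_tool(
  steps=[
    [-0.7,0,0,0,0,0],
    [0,0,0,0,0,0],
  ],
)

```text
time: 7.75
ee_pos: [0.5103, -0.1305, 0.1161]
tcp_rot: [180.0, -0.0, 165.2]
contact_force: [-1.5, 0.4, -2.3]
finger_gap: 0.0115
```

>>> drive_tool(
  steps=[
    [-0.7,0,0,0,0,0],
    [0,0,0,0,0,0],
  ],
)

```text
time: 7.92
ee_pos: [0.5104, -0.1305, 0.1159]
tcp_rot: [180.0, -0.1, 165.2]
contact_force: [-5.0, 1.3, -0.6]
finger_gap: 0.0118
```

>>> drive_tool(
  steps=[
    [-0.5,0,0,0,0,0],
    [0,0,0,0,0,0],
  ],
)

```text
time: 8.08
ee_pos: [0.5105, -0.1305, 0.1157]
tcp_rot: [180.0, -0.2, 165.2]
contact_force: [-6.3, 2.0, -0.4]
finger_gap: 0.0115
```

Home contact (about 6 N along the axis). Easing off, then lowering onto the head.

>>> drive_tool(
  steps=[
    [1.0,0,0,0,0,0],
    [0,0,1.0,0,0,0],
    [0,0,1.0,0,0,0],
    [0,0,0.7,0,0,0],
    [0,0,0,0,0,0],
    [0,0,0,0,0,0],
  ],
)

```text
time: 8.58
ee_pos: [0.5105, -0.1306, 0.1135]
tcp_rot: [180.0, -0.0, 165.2]
contact_force: [-5.3, 1.9, 1.0]
finger_gap: 0.0119
```

>>> drive_tool(
  steps=[
    [0,0,0.5,0,0,0],
    [0,0,0,0,0,0],
  ],
)

```text
time: 8.75
ee_pos: [0.5105, -0.1306, 0.113]
tcp_rot: [-180.0, -0.0, 165.2]
contact_force: [-6.5, 1.6, 2.3]
finger_gap: 0.0114
```

>>> drive_tool(
  steps=[
    [0,0,0.5,0,0,0],
    [0,0,0,0,0,0],
  ],
)

```text
time: 8.92
ee_pos: [0.5105, -0.1306, 0.1127]
tcp_rot: [-180.0, -0.0, 165.2]
contact_force: [-6.4, 2.2, 2.9]
finger_gap: 0.0113
```

>>> drive_tool(
  steps=[
    [0.6,0,0.3,0,0,0],
    [0,0,0.3,0,0,0],
    [0,0,0,0,0,0],
    [0,0,0,0,0,0],
  ],
)

```text
time: 9.25
ee_pos: [0.5104, -0.1306, 0.1125]
tcp_rot: [-180.0, 0.1, 165.2]
contact_force: [-6.5, 2.0, 6.8]
finger_gap: 0.0119
```

>>> drive_tool(
  steps=[
    [0.2,0,0.4,0,0,0],
    [0,0,0,0,0,0],
    [0,0,0,0,0,0],
  ],
)

```text
time: 9.5
ee_pos: [0.5103, -0.1306, 0.1122]
tcp_rot: [-180.0, 0.1, 165.2]
contact_force: [-5.7, 1.7, 7.0]
finger_gap: 0.012
```

Run:
```python
from h import *
a=snap('scene','s5.png',(180,205,260,265),10)
goto(.5093,-.1301,.116,165.2)
```

```text
t 9.55 pos [ 0.5103 -0.1305  0.1121] rot [-1.8000e+02  9.0000e-02  1.6521e+02] F [-6.1  2.3  7.3] gap 0.0115
  tool shift mm [ 1.1  0.2 -3.9] dist 4.0
  turn [-0.    0.09  0.01]
```

View pics/s5.png

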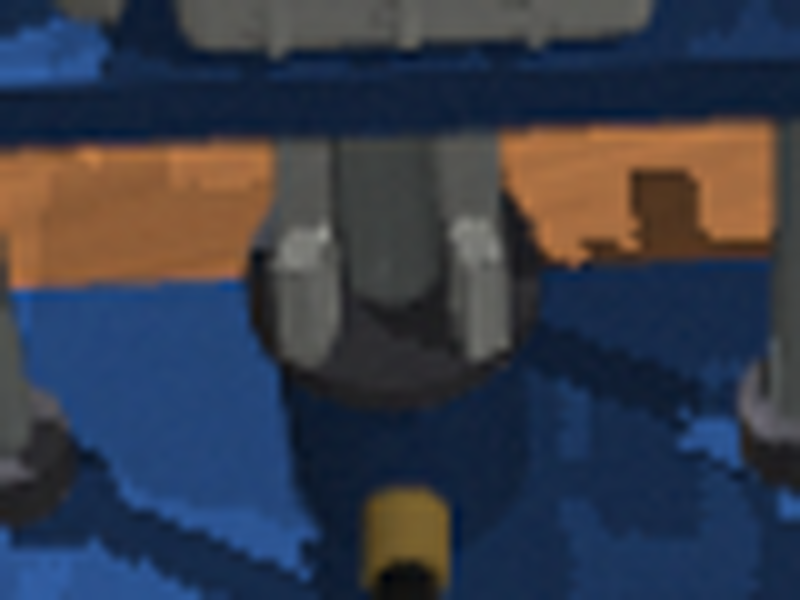

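Seated: z equals table-contact height plus 100 mm, with about 7 N upward. Releasing the handle.

>>> drive_tool(
  steps=[
    [0,0,0,0,0,0],
    [0,0,0,0,0,0],
    [0,0,0,0,0,0],
    [0,0,-2,0,0,0],
    [0,0,-20,0,0,0],
    [0,0,-30,0,0,0],
    [0,0,-30,0,0,0],
    [10,0,-30,0,0,0],
  ],
  gripper=45,
)

```text
time: 10.22
ee_pos: [0.5009, -0.1281, 0.2249]
tcp_rot: [-180.0, 0.0, 165.2]
contact_force: [0.1, 0.0, -0.6]
finger_gap: 0.0449
```

>>> drive_tool(
  steps=[
    [30,0,0,0,0,0],
    [40,0,0,0,0,0],
    [40,0,0,0,0,0],
    [40,0,0,0,0,0],
    [0,0,0,0,0,0],
    [0,0,0,0,0,0],
    [0,0,0,0,0,0],
  ],
)

```text
time: 10.8
ee_pos: [0.3561, -0.0899, 0.2241]
tcp_rot: [-180.0, 0.1, 165.2]
contact_force: [0.3, 1.1, 0.4]
finger_gap: 0.0448
```

Run:
```python
from h import *
import pickle
a=snap('scene','s6.png',(180,205,260,265),10); b=snap('top','t6.png',(160,100,360,250),4)
pickle.dump(a,open("scene6.pkl","wb"));pickle.dump(b,open("top6.pkl","wb"))
goto(.45,.15,.2,165.2)
```

```text
t 10.9 pos [ 0.3563 -0.09    0.2237] rot [-1.8000e+02  4.0000e-02  1.6521e+02] F [ 0.6 -0.1  0.1] gap 0.0449
  tool shift mm [-29.4 255.9  23.7] dist 258.7
  turn [-0.    0.04  0.01]
```

View pics/s6.png

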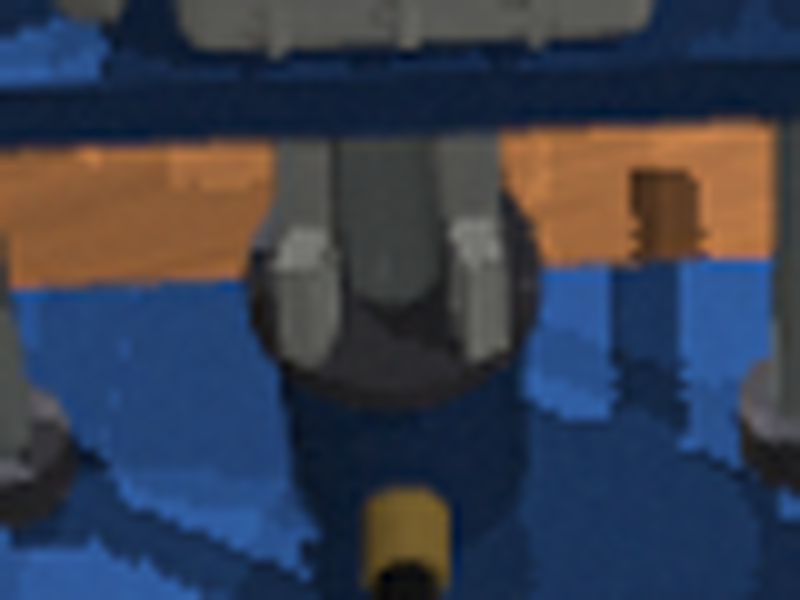

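View pics/t6.png

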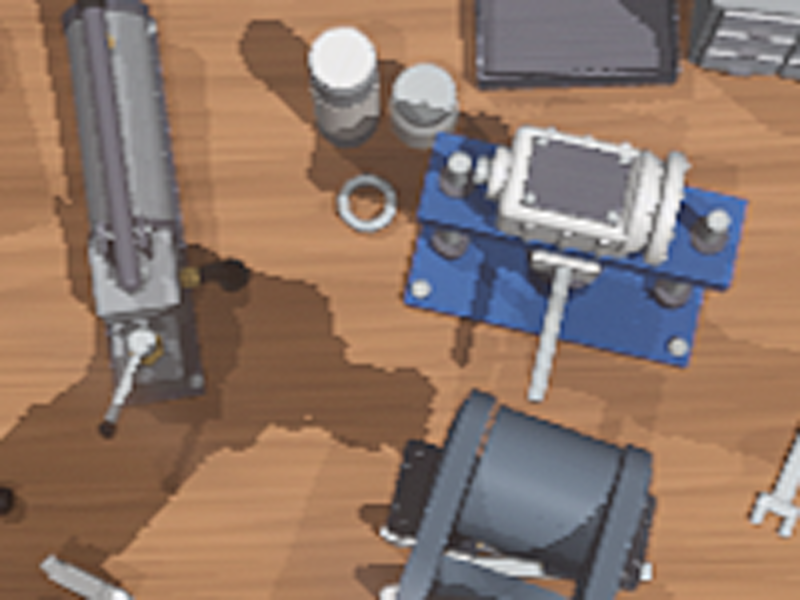

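Run:
```python
from h import *
import pickle
for n in("w1","top6"):
    d=pickle.load(open(n+".pkl","rb")); W=cloud(d)
    if n=="w1": hub=(440,216); ball=(466,132); mids=[(463,143),(455,170),(449,190)]
    else: hub=(160+143/4,100+340/4); ball=(160+108/4,100+429/4); mids=[(160+125/4,100+385/4)]
    print(n,"hub",[np.round(np.nanmedian(W[int(v)-1:int(v)+2,int(u)-1:int(u)+2].reshape(-1,3),0),4) for u,v in[hub,ball]+mids])
    for z in(.09,.098,.102): print(z,pt(d,*hub,z),pt(d,*ball,z),np.linalg.norm(pt(d,*hub,z)-pt(d,*ball,.09)))
d=pickle.load(open("top6.pkl","rb")); W=cloud(d)
p=W[85:200,160:215].reshape(-1,3)
for x0 in np.arange(.46,.9,.04):
    q=p[(p[:,0]>x0)&(p[:,0]<x0+.04)&(p[:,2]>.03)]
    if len(q): print(round(x0,2),"maxz",round(np.percentile(q[:,2],98),3),"y",q[q[:,2]>np.percentile(q[:,2],90)][:,1].mean().round(3))
```

```text
w1 hub [array([0.5409, 0.2196, 0.0977]), array([0.4652, 0.2473, 0.0954]), array([0.475 , 0.2453, 0.094 ]), array([0.4994, 0.2379, 0.0935]), array([0.5186, 0.2323, 0.0923])]
0.09 [0.54439053 0.22407606 0.09      ] [0.46596689 0.25079231 0.09      ] 0.08284941631505018
0.098 [0.54099095 0.21960714 0.098     ] [0.46472759 0.24558745 0.098     ] 0.08164020666334507
0.102 [0.53929115 0.21737268 0.102     ] [0.46410794 0.24298502 0.102     ] 0.08146973955310026
top6 hub [array([0.5445, 0.2217, 0.0986]), array([0.4676, 0.2495, 0.0936]), array([0.5061, 0.2368, 0.0943])]
0.09 [0.5461706  0.22019975 0.09      ] [0.46726627 0.2512071  0.09      ] 0.08477823581449634
0.098 [0.54452164 0.21910344 0.098     ] [0.46601966 0.24995268 0.098     ] 0.0840418744446658
0.102 [0.54369716 0.21855529 0.102     ] [0.46539635 0.24932547 0.102     ] 0.0839751217757401
0.46 maxz 0.1 y 0.243
0.5 maxz 0.1 y 0.225
0.54 maxz 0.102 y 0.222
0.58 maxz 0.142 y 0.229
0.62 maxz 0.147 y 0.232
0.66 maxz 0.15 y 0.238
0.7 maxz 0.152 y 0.242
0.74 maxz 0.158 y 0.245
0.78 maxz 0.159 y 0.251
0.82 maxz 0.165 y 0.257
0.86 maxz 0.168 y 0.261
```

```bash
python3 -c "
from h import *
goto(.4868,.2419,.175,157)"
```

```text
t 10.9 pos [ 0.3563 -0.09    0.2237] rot [-1.8000e+02  4.0000e-02  1.6521e+02] F [ 0.6 -0.1  0.1] gap 0.0449
  tool shift mm [-41.5 354.2  48.7] dist 359.9
  turn [-0.    0.04  8.21]
```

>>> drive_tool(
  steps=[
    [-2,18,0,0,0,0],
    [-4,34,0,0,0,0],
    [-4,34,0,0,0,0],
    [-4,34,0,0,0,0],
    [-4,34,0,0,0,0],
    [-4,34,0,0,0,0],
    [-4,34,0,0,0,0],
    [-4,34,0,0,0,0],
  ],
  gripper=40,
)

```text
time: 11.57
ee_pos: [0.4506, 0.1525, 0.223]
tcp_rot: [-180.0, -0.0, 165.2]
contact_force: [0.5, -0.3, -0.8]
finger_gap: 0.0401
```

>>> drive_tool(
  steps=[
    [-4,34,0,0,0,0],
    [-4,34,0,0,0,0],
    [-4,30,0,0,0,0],
    [0,0,20,0,0,4.1],
    [0,0,20,0,0,4.1],
    [0,0,9,0,0,0],
    [0,0,0,0,0,0],
    [0,0,0,0,0,0],
  ],
)

```text
time: 12.23
ee_pos: [0.4864, 0.2419, 0.1744]
tcp_rot: [-180.0, -0.0, 157.1]
contact_force: [-0.4, -0.4, 0.9]
finger_gap: 0.0399
```

Run:
```python
from h import *
import pickle
a=snap('wrist','w7.png'); b=snap('top','t7.png',(160,100,360,250),4)
pickle.dump(a,open("w7.pkl","wb"))
goto(.4868,.2419,.071,157)
```

```text
t 12.33 pos [0.4868 0.242  0.1754] rot [1.7994e+02 6.0000e-02 1.5707e+02] F [-0.6  0.5  0.2] gap 0.0401
  tool shift mm [  0.   -0.2 104.4] dist 104.4
  turn [0.06 0.06 0.07]
```

View pics/w7.png

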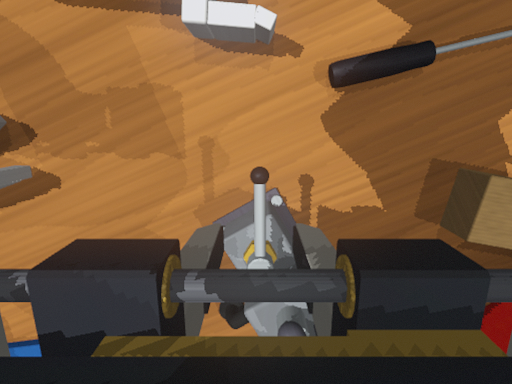

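View pics/t7.png

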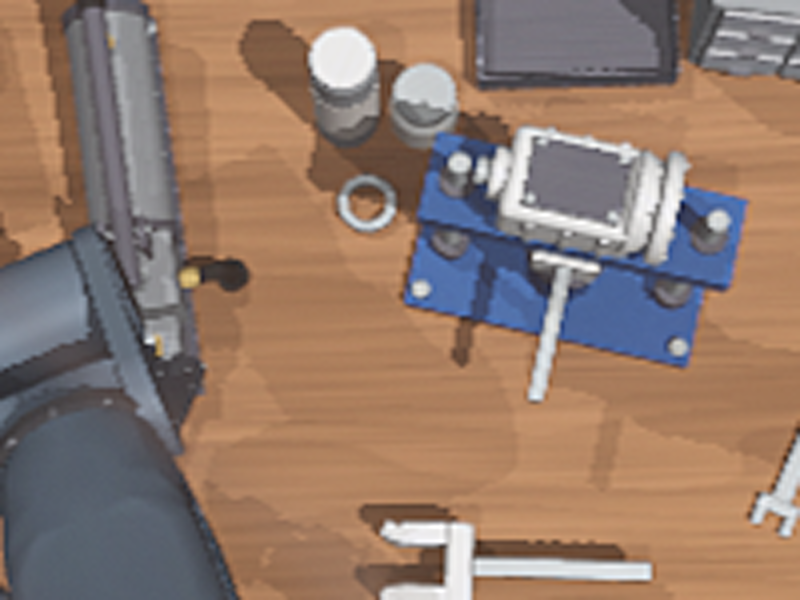

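Run:
```python
from h import *
import pickle
d=pickle.load(open("w7.pkl","rb")); im=d["img"]; print(d["cx"],d["cy"])
cv2.imwrite("pics/w7c.png",cv2.resize(im[160:280,215:305],None,fx=5,fy=5,interpolation=cv2.INTER_CUBIC))
g=im.min(2)
for v in range(188,245,8): 
    c=np.where(g[v,245:275]>140)[0]+245; print(v,c.min(),c.max(),np.round(pt(d,(c.min()+c.max())/2,v,.09),4))
print("ball",pt(d,260,176,.09),"hub",pt(d,260,263,.098))
```

```text
257.8713075216615 195.90910514843566
188 254 263 [0.4755 0.2466 0.09  ]
196 254 274 [0.4837 0.2481 0.09  ]
204 254 263 [0.4883 0.2412 0.09  ]
212 254 263 [0.4948 0.2384 0.09  ]
220 254 269 [0.5024 0.238  0.09  ]
228 245 270 [0.5077 0.232  0.09  ]
236 245 269 [0.5143 0.2288 0.09  ]
244 245 263 [0.5202 0.2235 0.09  ]
ball [0.46667044 0.25164839 0.09      ] hub [0.53523533 0.22277516 0.098     ]
```

View pics/w7c.png

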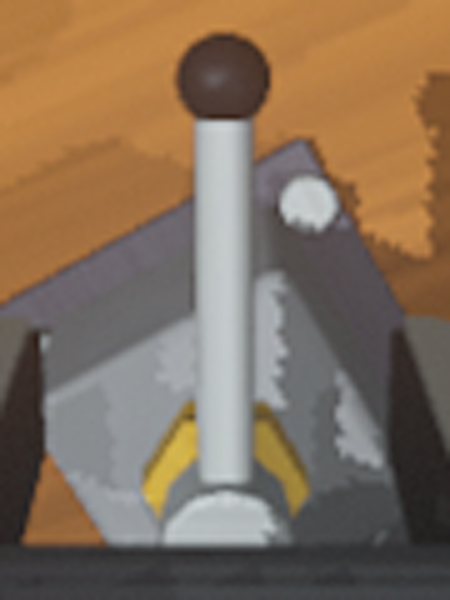

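>>> drive_tool(
  steps=[
    [0,0,25,0,0,0],
    [0,0,35,0,0,0],
    [0,0,30,0,0,0],
    [0,0,14,0,0,0],
    [0,0,0,0,0,0],
    [0,0,0,0,0,0],
    [0,0,0,0,0,0],
  ],
  gripper=32,
)

```text
time: 12.92
ee_pos: [0.4872, 0.2423, 0.0722]
tcp_rot: [179.9, 0.1, 157.0]
contact_force: [-0.1, 0.1, -0.6]
finger_gap: 0.0321
```

>>> drive_tool(
  steps=[
    [0,0,0,0,0,0],
    [0,0,0,0,0,0],
    [0,0,0,0,0,0],
    [0,0,0,0,0,0],
    [0,0,0,0,0,0],
    [0,0,0,0,0,0],
  ],
  gripper=0,
  newtons=15,
)

```text
time: 13.42
ee_pos: [0.4865, 0.2424, 0.0709]
tcp_rot: [179.9, 0.0, 157.0]
contact_force: [1.0, 4.0, 3.0]
finger_gap: 0.0097
```

```bash
cat >> h.py <<'E'
AX=np.array([.542,.2185])
def ram():
    # crosshead/gearbox height by matching the scene picture: vertical shift of the gearbox+beam patch against first picture
    import pickle
    a=pickle.load(open("scene6.pkl","rb")); d=get_image("scene")
    st=status.read_state()
    g0=cv2.cvtColor(a["img"],cv2.COLOR_BGR2GRAY).astype(np.float32); g1=cv2.cvtColor(d["img"],cv2.COLOR_BGR2GRAY).astype(np.float32)
    u0,v0,u1,v1=180,168,262,222
    T=g0[v0:v1,u0:u1]; S=g1[v0-6:v1+45,u0-6:u1+7]
    r=cv2.matchTemplate(S,T,cv2.TM_CCOEFF_NORMED); _,m,_,(x,y)=cv2.minMaxLoc(r)
    dy=0.
    if 0<y<r.shape[0]-1:
        q=r[y-1:y+2,x]; dy=(q[0]-q[2])/(2*(q[0]-2*q[1]+q[2]))
    pv=y-6+dy
    # px per mm near crosshead
    u,v=proj(d,(.63,-.158,.25)); _,v2=proj(d,(.63,-.158,.20)); k=(v2-v)/50
    return st,pv/k,m,x-6,d
def tang():
    s=status.read_state(); r=s["ee_pos"][:2]-AX; n=np.linalg.norm(r); th=np.degrees(np.arctan2(r[1],r[0])); t=np.array([-r[1],r[0]])/n
    F=s["contact_force"][:2]
    print("t %.2f"%s["time"],"rad mm %.1f"%(n*1e3),"ang %.2f"%th,"yaw %.2f"%s["tcp_rot"][2],"Ftan %.1f Frad %.1f"%(F@t,F@(r/n)),"z %.4f gap %.4f"%(s["ee_pos"][2],s["finger_gap"]),"Tz %.2f"%s["wrist_torque"][2])
E
python3 - <<'E'
from h import *
for i in range(3):
    st,h,m,x,d=ram(); print(round(st["time"],2),"sunk mm %.2f"%h,round(m,4),x)
tang()
E
```

```text
13.47 sunk mm 0.01 0.998 0
13.52 sunk mm 0.01 0.998 0
13.57 sunk mm 0.01 0.998 0
t 13.57 rad mm 60.4 ang 156.78 yaw 157.01 Ftan -4.4 Frad 0.3 z 0.0708 gap 0.0093 Tz 0.05
```

>>> drive_tool(
  steps=[
    [0,-2.4,0,0,0,-2.3],
    [-0.1,-2.4,0,0,0,-2.3],
    [0,-2.4,0,0,0,-2.3],
    [0,0,0,0,0,0],
    [0,0,0,0,0,0],
  ],
)

```text
time: 13.98
ee_pos: [0.4842, 0.2354, 0.0708]
tcp_rot: [180.0, 0.1, 163.8]
contact_force: [2.2, 3.5, 5.1]
finger_gap: 0.0096
```

```bash
cat > chk.py <<'E'
from h import *
p=[]
for i in range(2):
    st,h,m,x,d=ram(); p.append((st["time"],h)); print("t %.2f sunk %.2f m %.3f x %d"%(st["time"],h,m,x))
print("v %.1f mm/s"%((p[1][1]-p[0][1])/(p[1][0]-p[0][0]))); tang()
E
python3 chk.py
```

```text
t 14.03 sunk 0.01 m 0.998 x 0
t 14.08 sunk 0.01 m 0.998 x 0
v -0.0 mm/s
t 14.08 rad mm 60.3 ang 163.76 yaw 163.85 Ftan -3.9 Frad -2.4 z 0.0707 gap 0.0090 Tz 0.09
```

>>> drive_tool(
  steps=[
    [-0.1,-2.4,0,0,0,-2.3],
    [0,0,0,0,0,0],
    [0,0,0,0,0,0],
    [0,0,0,0,0,0],
  ],
)

```text
time: 14.42
ee_pos: [0.4835, 0.2331, 0.0707]
tcp_rot: [180.0, 0.1, 166.1]
contact_force: [3.5, 2.3, 5.3]
finger_gap: 0.0095
```

```bash
python3 chk.py
```

```text
t 14.47 sunk 0.01 m 0.998 x 0
t 14.52 sunk 0.01 m 0.998 x 0
v -0.0 mm/s
t 14.52 rad mm 60.2 ang 166.01 yaw 166.14 Ftan -4.0 Frad -3.9 z 0.0707 gap 0.0093 Tz 0.08
```

>>> drive_tool(
  steps=[
    [-0.1,-2.4,0,0,0,-2.3],
    [0,0,0,0,0,0],
    [0,0,0,0,0,0],
    [0,0,0,0,0,0],
  ],
)

```text
time: 14.85
ee_pos: [0.4831, 0.2307, 0.0707]
tcp_rot: [180.0, 0.1, 168.4]
contact_force: [3.4, 3.5, 4.5]
finger_gap: 0.0094
```

```bash
python3 chk.py
```

```text
t 14.90 sunk 0.02 m 0.998 x 0
t 14.95 sunk 0.02 m 0.998 x 0
v 0.0 mm/s
t 14.95 rad mm 60.2 ang 168.31 yaw 168.44 Ftan -3.8 Frad -3.1 z 0.0707 gap 0.0091 Tz 0.07
```

>>> drive_tool(
  steps=[
    [-0.1,-2.4,0,0,0,-2.3],
    [0,0,0,0,0,0],
    [0,0,0,0,0,0],
    [0,0,0,0,0,0],
  ],
)

```text
time: 15.28
ee_pos: [0.4827, 0.2284, 0.0707]
tcp_rot: [180.0, 0.1, 170.7]
contact_force: [4.2, 2.9, 5.4]
finger_gap: 0.0096
```

```bash
python3 chk.py
```

```text
t 15.33 sunk 0.03 m 0.998 x 0
t 15.38 sunk 0.02 m 0.998 x 0
v -0.1 mm/s
t 15.38 rad mm 60.1 ang 170.59 yaw 170.74 Ftan -3.8 Frad -4.3 z 0.0707 gap 0.0094 Tz 0.09
```

>>> drive_tool(
  steps=[
    [-0.1,-2.4,0,0,0,-2.3],
    [0,0,0,0,0,0],
    [0,0,0,0,0,0],
    [0,0,0,0,0,0],
  ],
)

```text
time: 15.72
ee_pos: [0.4824, 0.226, 0.0707]
tcp_rot: [180.0, 0.1, 173.0]
contact_force: [4.0, 2.7, 5.1]
finger_gap: 0.0096
```

```bash
python3 chk.py
```

```text
t 15.77 sunk 0.04 m 0.998 x 0
t 15.82 sunk 0.04 m 0.997 x 0
v 0.1 mm/s
t 15.82 rad mm 60.0 ang 172.84 yaw 173.03 Ftan -3.7 Frad -4.0 z 0.0707 gap 0.0096 Tz 0.07
```

>>> drive_tool(
  steps=[
    [-0.1,-2.4,0,0,0,-2.3],
    [0,0,0,0,0,0],
    [0,0,0,0,0,0],
    [0,0,0,0,0,0],
  ],
)

```text
time: 16.15
ee_pos: [0.4822, 0.2236, 0.0707]
tcp_rot: [180.0, 0.1, 175.3]
contact_force: [4.5, 3.5, 4.8]
finger_gap: 0.0095
```

```bash
python3 chk.py
```

```text
t 16.20 sunk 0.06 m 0.997 x 0
t 16.25 sunk 0.06 m 0.997 x 0
v 0.0 mm/s
t 16.25 rad mm 60.0 ang 175.12 yaw 175.34 Ftan -4.5 Frad -4.8 z 0.0707 gap 0.0094 Tz 0.05
```

>>> drive_tool(
  steps=[
    [-0.1,-2.4,0,0,0,-2.3],
    [0,0,0,0,0,0],
    [0,0,0,0,0,0],
    [0,0,0,0,0,0],
  ],
)

```text
time: 16.58
ee_pos: [0.4821, 0.2212, 0.0707]
tcp_rot: [180.0, 0.1, 177.6]
contact_force: [3.6, 3.8, 4.8]
finger_gap: 0.0093
```

```bash
python3 chk.py
```

```text
t 16.63 sunk 0.07 m 0.996 x 0
t 16.68 sunk 0.07 m 0.996 x 0
v -0.0 mm/s
t 16.68 rad mm 59.9 ang 177.39 yaw 177.63 Ftan -2.7 Frad -3.7 z 0.0707 gap 0.0097 Tz 0.11
```

>>> drive_tool(
  steps=[
    [-0.1,-2.4,0,0,0,-2.3],
    [0,0,0,0,0,0],
    [0,0,0,0,0,0],
    [0,0,0,0,0,0],
  ],
)

```text
time: 17.02
ee_pos: [0.4821, 0.2189, 0.0707]
tcp_rot: [180.0, 0.1, 179.9]
contact_force: [5.6, 3.6, 4.0]
finger_gap: 0.0092
```

```bash
python3 chk.py
```

```text
t 17.07 sunk 0.08 m 0.996 x 0
t 17.12 sunk 0.08 m 0.996 x 0
v 0.0 mm/s
t 17.12 rad mm 59.9 ang 179.68 yaw 179.93 Ftan -3.3 Frad -5.1 z 0.0707 gap 0.0096 Tz 0.07
```

>>> drive_tool(
  steps=[
    [-0.2,-2.4,0,0,0,-2.3],
    [0,0,0,0,0,0],
    [0,0,0,0,0,0],
    [0,0,0,0,0,0],
  ],
)

```text
time: 17.45
ee_pos: [0.4822, 0.2165, 0.0706]
tcp_rot: [180.0, 0.0, -177.8]
contact_force: [3.2, 4.1, 5.2]
finger_gap: 0.0095
```

```bash
python3 chk.py
```

```text
t 17.50 sunk 0.11 m 0.996 x 0
t 17.55 sunk 0.12 m 0.996 x 0
v 0.2 mm/s
t 17.55 rad mm 59.8 ang -178.06 yaw -177.77 Ftan -3.9 Frad -3.5 z 0.0707 gap 0.0092 Tz 0.06
```

>>> drive_tool(
  steps=[
    [-0.1,-1.8,0,0,0,-1.7],
    [0,0,0,0,0,0],
    [0,0,0,0,0,0],
  ],
)

```text
time: 17.8
ee_pos: [0.4824, 0.2147, 0.0707]
tcp_rot: [180.0, 0.0, -176.1]
contact_force: [4.1, 4.5, 5.3]
finger_gap: 0.0093
```

```bash
python3 chk.py
```

```text
t 17.85 sunk 1.90 m 0.962 x 0
t 17.90 sunk 2.10 m 0.964 x 0
v 4.0 mm/s
t 17.90 rad mm 59.8 ang -176.39 yaw -176.07 Ftan -4.7 Frad -3.5 z 0.0707 gap 0.0097 Tz 0.07
```

Sinking has begun at roughly 5 mm/s (lever about 0.47 rad open). Opening a little further for about 2 cm/s.

>>> drive_tool(
  steps=[
    [-0.1,-2.4,0,0,0,-2.3],
    [-0.1,-2.4,0,0,0,-2.3],
    [0,0,0,0,0,0],
  ],
)

```text
time: 18.15
ee_pos: [0.483, 0.2099, 0.0707]
tcp_rot: [180.0, 0.0, -171.3]
contact_force: [3.6, 4.7, 4.8]
finger_gap: 0.0096
```

```bash
python3 chk.py
```

```text
t 18.20 sunk 7.19 m 0.945 x 0
t 18.25 sunk 8.78 m 0.922 x 0
v 31.9 mm/s
t 18.25 rad mm 59.6 ang -171.74 yaw -171.46 Ftan -4.5 Frad -4.0 z 0.0707 gap 0.0095 Tz 0.04
```

>>> drive_tool(
  steps=[
    [0,0,0,0,0,0],
    [0,0,0,0,0,0],
  ],
)

```text
time: 18.42
ee_pos: [0.483, 0.2099, 0.0706]
tcp_rot: [180.0, 0.0, -171.5]
contact_force: [3.3, 4.4, 5.6]
finger_gap: 0.0091
```

```bash
python3 chk.py
```

```text
t 18.47 sunk 14.56 m 0.908 x 0
t 18.52 sunk 15.91 m 0.892 x 0
v 27.0 mm/s
t 18.52 rad mm 59.6 ang -171.73 yaw -171.47 Ftan -3.8 Frad -3.7 z 0.0707 gap 0.0096 Tz 0.06
```

>>> drive_tool(
  steps=[
    [0,3.6,0,0,0,3.4],
    [0,0,0,0,0,0],
  ],
)

```text
time: 18.68
ee_pos: [0.4825, 0.2132, 0.0706]
tcp_rot: [-180.0, 0.0, -175.0]
contact_force: [5.2, -0.4, 5.3]
finger_gap: 0.0093
```

```bash
python3 chk.py
```

```text
t 18.73 sunk 20.58 m 0.893 x 0
t 18.78 sunk 21.32 m 0.899 x 1
v 14.8 mm/s
t 18.78 rad mm 59.8 ang -174.74 yaw -174.86 Ftan -0.4 Frad -3.5 z 0.0706 gap 0.0096 Tz 0.09
```

>>> drive_tool(
  steps=[
    [0,0,0,0,0,0],
    [0,0,0,0,0,0],
  ],
)

```text
time: 18.95
ee_pos: [0.4825, 0.213, 0.0706]
tcp_rot: [-180.0, 0.0, -174.8]
contact_force: [3.9, 0.6, 5.4]
finger_gap: 0.0094
```

```bash
python3 chk.py
```

```text
t 19.00 sunk 24.60 m 0.905 x 1
t 19.05 sunk 25.41 m 0.906 x 1
v 16.3 mm/s
t 19.05 rad mm 59.7 ang -174.73 yaw -174.85 Ftan -0.2 Frad -4.8 z 0.0706 gap 0.0092 Tz 0.11
```

>>> drive_tool(
  steps=[
    [0,0,0,0,0,0],
    [0,0,0,0,0,0],
    [0,0,0,0,0,0],
    [0,0,0,0,0,0],
    [0,0,0,0,0,0],
    [0,0,0,0,0,0],
  ],
)

```text
time: 19.55
ee_pos: [0.4825, 0.213, 0.0706]
tcp_rot: [-180.0, 0.0, -174.9]
contact_force: [4.8, -0.5, 5.4]
finger_gap: 0.0095
```

```bash
python3 chk.py
```

```text
t 19.60 sunk 33.84 m 0.887 x 1
t 19.65 sunk 34.52 m 0.893 x 1
v 13.6 mm/s
t 19.65 rad mm 59.7 ang -174.72 yaw -174.86 Ftan -0.0 Frad -3.8 z 0.0706 gap 0.0092 Tz 0.11
```

>>> drive_tool(
  steps=[
    [0,0,0,0,0,0],
    [0,0,0,0,0,0],
    [0,0,0,0,0,0],
    [0,0,0,0,0,0],
    [0,0,0,0,0,0],
    [0,0,0,0,0,0],
  ],
)

```text
time: 20.15
ee_pos: [0.4825, 0.213, 0.0706]
tcp_rot: [-180.0, 0.0, -174.9]
contact_force: [4.4, -0.1, 5.6]
finger_gap: 0.0097
```

```bash
python3 chk.py
```

```text
t 20.20 sunk 42.64 m 0.881 x 1
t 20.25 sunk 43.36 m 0.873 x 1
v 14.4 mm/s
t 20.25 rad mm 59.7 ang -174.75 yaw -174.85 Ftan -0.2 Frad -3.8 z 0.0706 gap 0.0095 Tz 0.09
```

>>> drive_tool(
  steps=[
    [0,0,0,0,0,0],
    [0,0,0,0,0,0],
    [0,0,0,0,0,0],
    [0,0,0,0,0,0],
    [0,0,0,0,0,0],
    [0,0,0,0,0,0],
  ],
)

```text
time: 20.75
ee_pos: [0.4825, 0.213, 0.0706]
tcp_rot: [-180.0, 0.0, -174.9]
contact_force: [4.3, -0.2, 6.0]
finger_gap: 0.0092
```

```bash
python3 chk.py; python3 -c "
from h import *
snap('scene','s8.png',(160,160,280,260),6)"
```

```text
t 20.80 sunk 52.65 m 0.837 x 1
t 20.85 sunk 53.40 m 0.840 x 1
v 15.0 mm/s
t 20.85 rad mm 59.7 ang -174.75 yaw -174.85 Ftan -1.0 Frad -4.8 z 0.0706 gap 0.0095 Tz 0.15
```

View pics/s8.png

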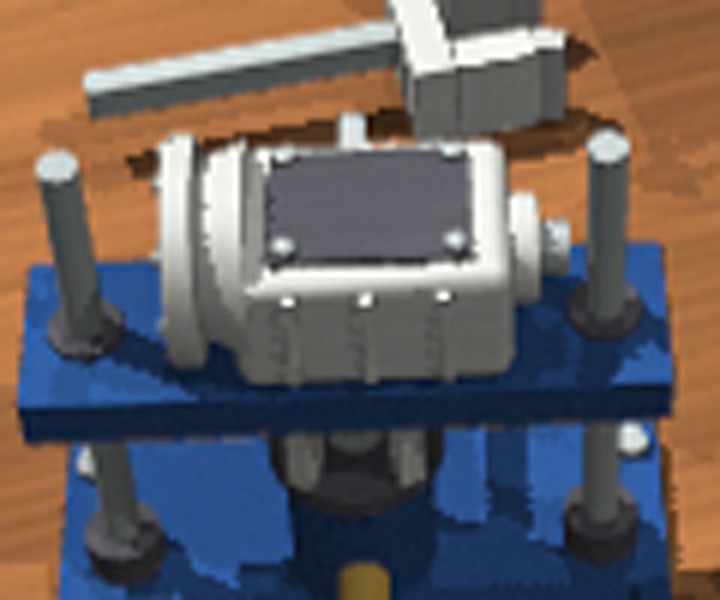

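Nearly down. The beam (front edge at rows 415 to 440) is approaching the collar top. Waiting for it to rest.

>>> drive_tool(
  steps=[
    [0,0,0,0,0,0],
    [0,0,0,0,0,0],
    [0,0,0,0,0,0],
    [0,0,0,0,0,0],
    [0,0,0,0,0,0],
  ],
)

```text
time: 21.32
ee_pos: [0.4825, 0.213, 0.0706]
tcp_rot: [-180.0, 0.0, -174.8]
contact_force: [4.9, -0.8, 5.3]
finger_gap: 0.009
```

```bash
python3 chk.py
```

```text
t 21.37 sunk 59.93 m 0.829 x 2
t 21.42 sunk 59.92 m 0.829 x 2
v -0.0 mm/s
t 21.42 rad mm 59.7 ang -174.76 yaw -174.85 Ftan 0.8 Frad -3.6 z 0.0706 gap 0.0095 Tz 0.08
```

>>> drive_tool(
  steps=[
    [0,0,0,0,0,0],
    [0,0,0,0,0,0],
    [0,0,0,0,0,0],
    [0,0,0,0,0,0],
    [0,0,0,0,0,0],
  ],
)

```text
time: 21.83
ee_pos: [0.4825, 0.213, 0.0706]
tcp_rot: [-180.0, 0.0, -174.9]
contact_force: [4.0, 1.0, 6.7]
finger_gap: 0.0093
```

```bash
python3 chk.py; python3 -c "
from h import *
snap('scene','s9.png',(160,160,280,260),6)"
```

```text
t 21.88 sunk 59.92 m 0.829 x 2
t 21.93 sunk 59.92 m 0.829 x 2
v 0.0 mm/s
t 21.93 rad mm 59.7 ang -174.74 yaw -174.85 Ftan 0.1 Frad -5.1 z 0.0706 gap 0.0091 Tz 0.06
```

View pics/s9.png

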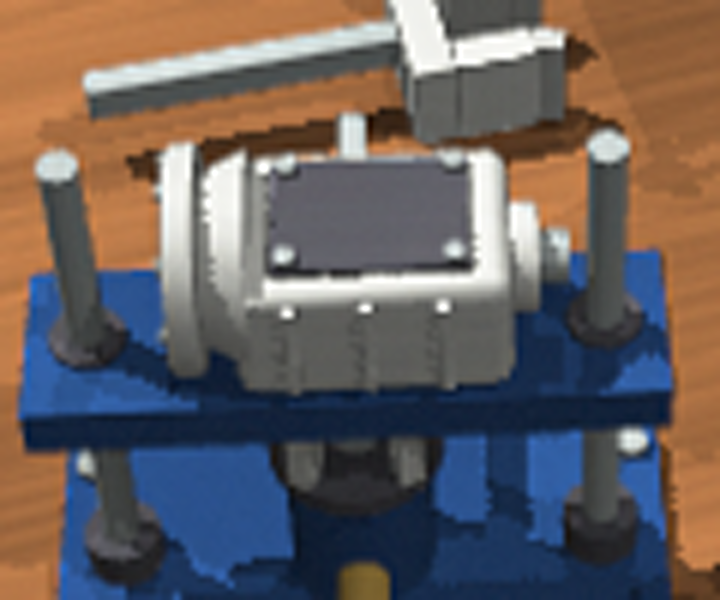

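Load at rest on the collar (no change over 0.5 s). Closing the lever.

>>> drive_tool(
  steps=[
    [0,1.5,0,0,0,1.4],
    [0,2.4,0,0,0,2.3],
    [0,2.4,0,0,0,2.3],
    [0,2.4,0,0,0,2.3],
    [0,2.4,0,0,0,2.3],
    [0,2.4,0,0,0,2.3],
    [0,2.4,0,0,0,2.3],
    [0,0,0,0,0,0],
  ],
)

```text
time: 22.65
ee_pos: [0.4827, 0.2286, 0.0706]
tcp_rot: [-179.9, 0.0, 169.8]
contact_force: [4.1, -2.4, 5.7]
finger_gap: 0.0095
```

```bash
python3 -c "
from h import *
tang()"
```

```text
t 22.65 rad mm 60.1 ang 170.30 yaw 169.82 Ftan 1.6 Frad -4.5 z 0.0706 gap 0.0095 Tz 0.14
```

>>> drive_tool(
  steps=[
    [-0.1,2.4,0,0,0,2.3],
    [-0.1,2.4,0,0,0,2.3],
    [-0.1,2.4,0,0,0,2.3],
    [-0.1,2.1,0,0,0,2],
    [0,0,0,0,0,0],
    [0,0,0,0,0,0],
  ],
)

```text
time: 23.15
ee_pos: [0.4847, 0.2374, 0.0704]
tcp_rot: [-179.9, -0.0, 161.0]
contact_force: [0.6, -3.1, 6.7]
finger_gap: 0.0091
```

```bash
python3 -c "
from h import *
tang()"
```

```text
t 23.15 rad mm 60.4 ang 161.78 yaw 161.05 Ftan 2.8 Frad -1.5 z 0.0704 gap 0.0091 Tz 0.20
```

>>> drive_tool(
  steps=[
    [0,1,0,0,0,1],
    [0,1,0,0,0,1],
    [0,0,0,0,0,0],
    [0,0,0,0,0,0],
  ],
)

```text
time: 23.48
ee_pos: [0.4852, 0.2391, 0.0704]
tcp_rot: [-179.9, -0.0, 159.1]
contact_force: [0.9, -2.5, 7.8]
finger_gap: 0.0097
```

```bash
python3 -c "
from h import *
tang()"
```

```text
t 23.48 rad mm 60.4 ang 160.06 yaw 159.06 Ftan 2.1 Frad -1.7 z 0.0704 gap 0.0097 Tz 0.18
```

>>> drive_tool(
  steps=[
    [0,1,0,0,0,0.5],
    [0,1,0,0,0,0.5],
    [0,0,0,0,0,0],
    [0,0,0,0,0,0],
  ],
)

```text
time: 23.82
ee_pos: [0.4858, 0.2408, 0.0704]
tcp_rot: [-179.9, -0.1, 158.1]
contact_force: [0.2, -3.0, 7.2]
finger_gap: 0.0093
```

```bash
python3 -c "
from h import *
tang()"
```

```text
t 23.82 rad mm 60.5 ang 158.32 yaw 158.06 Ftan 2.7 Frad -1.3 z 0.0704 gap 0.0093 Tz 0.03
```

>>> drive_tool(
  steps=[
    [0,0.7,0,0,0,0.5],
    [0,0,0,0,0,0],
    [0,0,0,0,0,0],
  ],
)

```text
time: 24.07
ee_pos: [0.486, 0.2414, 0.0703]
tcp_rot: [-179.9, -0.1, 157.6]
contact_force: [0.2, -4.3, 8.1]
finger_gap: 0.0093
```

```bash
python3 -c "
from h import *
tang()"
```

```text
t 24.07 rad mm 60.5 ang 157.73 yaw 157.55 Ftan 3.9 Frad -1.8 z 0.0703 gap 0.0093 Tz 0.11
```

>>> drive_tool(
  steps=[
    [0,0.5,0,0,0,0.4],
    [0,0,0,0,0,0],
    [0,0,0,0,0,0],
  ],
)

```text
time: 24.32
ee_pos: [0.4862, 0.2419, 0.0704]
tcp_rot: [-179.8, -0.1, 157.2]
contact_force: [-0.0, -5.1, 8.3]
finger_gap: 0.0097
```

```bash
python3 -c "
from h import *
tang()"
```

```text
t 24.32 rad mm 60.5 ang 157.29 yaw 157.16 Ftan 4.7 Frad -1.9 z 0.0704 gap 0.0097 Tz 0.09
```

>>> drive_tool(
  steps=[
    [0,0.5,0,0,0,0.4],
    [0,0,0,0,0,0],
    [0,0,0,0,0,0],
  ],
)

```text
time: 24.57
ee_pos: [0.4864, 0.2423, 0.0704]
tcp_rot: [-179.8, -0.1, 156.8]
contact_force: [-0.3, -3.5, 8.2]
finger_gap: 0.0095
```

```bash
python3 -c "
from h import *
tang()"
```

```text
t 24.57 rad mm 60.5 ang 156.83 yaw 156.75 Ftan 3.3 Frad -1.1 z 0.0704 gap 0.0095 Tz 0.14
```

>>> drive_tool(
  steps=[
    [0,0.5,0,0,0,0.4],
    [0,0,0,0,0,0],
    [0,0,0,0,0,0],
  ],
)

```text
time: 24.82
ee_pos: [0.4865, 0.2428, 0.0703]
tcp_rot: [-179.8, -0.1, 156.4]
contact_force: [0.3, -4.4, 8.6]
finger_gap: 0.0091
```

>>> drive_tool(
  steps=[
    [0,0.5,0,0,0,0.4],
    [0,0,0,0,0,0],
    [0,0,0,0,0,0],
  ],
)

```text
time: 25.07
ee_pos: [0.4867, 0.2432, 0.0703]
tcp_rot: [-179.8, -0.1, 156.0]
contact_force: [0.6, -5.3, 9.2]
finger_gap: 0.0096
```

```bash
python3 -c "
from h import *
tang()"
```

```text
t 25.07 rad mm 60.6 ang 155.93 yaw 155.95 Ftan 4.6 Frad -2.7 z 0.0703 gap 0.0096 Tz 0.14
```

>>> drive_tool(
  steps=[
    [0,0.5,-0.3,0,0,0.4],
    [0,0,0,0,0,0],
    [0,0,0,0,0,0],
  ],
)

```text
time: 25.32
ee_pos: [0.4868, 0.2436, 0.0704]
tcp_rot: [-179.8, -0.1, 155.6]
contact_force: [0.6, -5.3, 6.6]
finger_gap: 0.0092
```

```bash
python3 -c "
from h import *
tang()"
```

```text
t 25.32 rad mm 60.6 ang 155.53 yaw 155.55 Ftan 4.6 Frad -2.7 z 0.0704 gap 0.0092 Tz 0.08
```

>>> drive_tool(
  steps=[
    [0,0.5,0,0,0,0.4],
    [0,0,0,0,0,0],
    [0,0,0,0,0,0],
  ],
)

```text
time: 25.57
ee_pos: [0.487, 0.244, 0.0705]
tcp_rot: [-179.8, -0.1, 155.2]
contact_force: [-0.8, -5.3, 8.0]
finger_gap: 0.0099
```

```bash
python3 -c "
from h import *
tang()"
```

```text
t 25.57 rad mm 60.6 ang 155.11 yaw 155.15 Ftan 5.1 Frad -1.5 z 0.0705 gap 0.0099 Tz 0.13
```

>>> drive_tool(
  steps=[
    [0,0.5,0,0,0,0.4],
    [0,0,0,0,0,0],
    [0,0,0,0,0,0],
  ],
)

```text
time: 25.82
ee_pos: [0.4872, 0.2445, 0.0705]
tcp_rot: [-179.8, -0.1, 154.8]
contact_force: [0.5, -5.0, 7.6]
finger_gap: 0.0096
```

```bash
python3 -c "
from h import *
tang()"
```

```text
t 25.82 rad mm 60.6 ang 154.63 yaw 154.76 Ftan 4.3 Frad -2.6 z 0.0705 gap 0.0096 Tz 0.06
```

>>> drive_tool(
  steps=[
    [0,0.4,0,0,0,0.3],
    [0,0,0,0,0,0],
    [0,0,0,0,0,0],
  ],
)

```text
time: 26.07
ee_pos: [0.4873, 0.2447, 0.0705]
tcp_rot: [-179.8, -0.1, 154.5]
contact_force: [-0.8, -6.7, 7.2]
finger_gap: 0.0092
```

```bash
python3 -c "
from h import *
tang()"
```

```text
t 26.07 rad mm 60.6 ang 154.42 yaw 154.46 Ftan 6.4 Frad -2.2 z 0.0705 gap 0.0092 Tz 0.11
```

>>> drive_tool(
  steps=[
    [0,0.4,0,0,0,0.3],
    [0,0,0,0,0,0],
    [0,0,0,0,0,0],
  ],
  newtons=30,
)

```text
time: 26.32
ee_pos: [0.4874, 0.2449, 0.0704]
tcp_rot: [-179.8, -0.1, 154.2]
contact_force: [-1.0, -7.4, 8.4]
finger_gap: 0.0087
```

```bash
python3 -c "
from h import *
tang()"
```

```text
t 26.32 rad mm 60.6 ang 154.20 yaw 154.17 Ftan 7.1 Frad -2.3 z 0.0704 gap 0.0087 Tz 0.14
```

>>> drive_tool(
  steps=[
    [0,0.4,0,0,0,0.3],
    [0,0,0,0,0,0],
    [0,0,0,0,0,0],
  ],
)

```text
time: 26.57
ee_pos: [0.4875, 0.2451, 0.0704]
tcp_rot: [-179.8, -0.1, 153.9]
contact_force: [-1.5, -8.3, 8.7]
finger_gap: 0.0088
```

```bash
python3 -c "
from h import *
tang()
snap('wrist','w10.png')"
```

```text
t 26.57 rad mm 60.6 ang 154.03 yaw 153.87 Ftan 8.1 Frad -2.3 z 0.0704 gap 0.0088 Tz 0.19
```

View pics/w10.png

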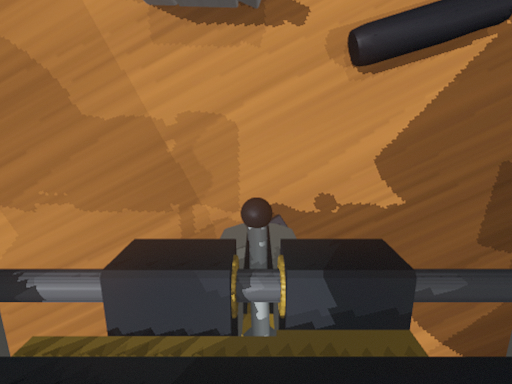

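>>> drive_tool(
  steps=[
    [0,0.6,0,0,0,0],
    [0,0,0,0,0,0],
    [0,0,0,0,0,0],
  ],
)

```text
time: 26.87
ee_pos: [0.4876, 0.2453, 0.0703]
tcp_rot: [-179.7, -0.1, 153.9]
contact_force: [-1.2, -10.0, 10.5]
finger_gap: 0.0092
```

```bash
python3 -c "
from h import *
tang()"
```

```text
t 26.87 rad mm 60.7 ang 153.76 yaw 153.87 Ftan 9.5 Frad -3.4 z 0.0703 gap 0.0092 Tz 0.18
```

>>> drive_tool(
  steps=[
    [0,0.6,0,0,0,0],
    [0,0,0,0,0,0],
    [0,0,0,0,0,0],
  ],
)

```text
time: 27.12
ee_pos: [0.4877, 0.2455, 0.0703]
tcp_rot: [-179.7, -0.1, 153.9]
contact_force: [-1.5, -12.1, 10.1]
finger_gap: 0.0093
```

```bash
python3 -c "
from h import *
tang()"
```

```text
t 27.12 rad mm 60.7 ang 153.53 yaw 153.87 Ftan 11.5 Frad -4.0 z 0.0703 gap 0.0093 Tz 0.15
```

>>> drive_tool(
  steps=[
    [0,0.7,0,0,0,0],
    [0,0,0,0,0,0],
    [0,0,0,0,0,0],
  ],
)

```text
time: 27.37
ee_pos: [0.4878, 0.2458, 0.0702]
tcp_rot: [-179.6, -0.1, 153.9]
contact_force: [-2.1, -14.8, 11.2]
finger_gap: 0.0093
```

```bash
python3 -c "
from h import *
tang()"
```

```text
t 27.37 rad mm 60.7 ang 153.25 yaw 153.88 Ftan 14.1 Frad -4.8 z 0.0702 gap 0.0093 Tz 0.13
```

Firm stop: force climbs at about the lever spring's rate, to 14 N (≈0.85 N·m, well below 2.2). Relaxing and letting go.

>>> drive_tool(
  steps=[
    [0,-0.8,0,0,0,0],
    [0,-0.8,0,0,0,0],
    [0,0,0,0,0,0],
    [0,0,0,0,0,0],
  ],
)

```text
time: 27.7
ee_pos: [0.4875, 0.2452, 0.0703]
tcp_rot: [-179.7, -0.1, 153.9]
contact_force: [-1.5, -9.1, 8.7]
finger_gap: 0.0088
```

```bash
python3 -c "
from h import *
tang()"
```

```text
t 27.70 rad mm 60.7 ang 153.94 yaw 153.87 Ftan 8.8 Frad -2.6 z 0.0703 gap 0.0088 Tz 0.15
```

>>> drive_tool(
  steps=[
    [0,-0.8,-0.5,0,0,0],
    [0,-0.8,0,0,0,0],
    [0,0,0,0,0,0],
    [0,0,0,0,0,0],
  ],
)

```text
time: 28.03
ee_pos: [0.4874, 0.2447, 0.0709]
tcp_rot: [-179.9, -0.1, 153.9]
contact_force: [1.5, -5.6, 3.8]
finger_gap: 0.0091
```

```bash
python3 -c "
from h import *
tang()"
```

```text
t 28.03 rad mm 60.6 ang 154.34 yaw 153.89 Ftan 4.4 Frad -3.8 z 0.0709 gap 0.0091 Tz 0.13
```

>>> drive_tool(
  steps=[
    [0,-0.8,0,0,0,0],
    [0,-0.4,0,0,0,0],
    [0,0,0,0,0,0],
    [0,0,0,0,0,0],
  ],
)

```text
time: 28.37
ee_pos: [0.4872, 0.2444, 0.071]
tcp_rot: [-180.0, -0.0, 153.9]
contact_force: [0.8, -2.3, 1.0]
finger_gap: 0.0088
```

```bash
python3 -c "
from h import *
tang()"
```

```text
t 28.37 rad mm 60.6 ang 154.75 yaw 153.91 Ftan 1.7 Frad -1.7 z 0.0710 gap 0.0088 Tz 0.19
```

>>> drive_tool(
  steps=[
    [0,0,0,0,0,0],
    [0,0,0,0,0,0],
    [0,0,0,0,0,0],
    [0,0,0,0,0,0],
    [0,0,0,0,0,0],
  ],
  gripper=40,
)

```text
time: 28.78
ee_pos: [0.4873, 0.2446, 0.0712]
tcp_rot: [-180.0, -0.0, 153.9]
contact_force: [0.3, -0.7, -0.0]
finger_gap: 0.0372
```

```bash
python3 -c "
from h import *
tang()"
```

```text
t 28.78 rad mm 60.6 ang 154.53 yaw 153.91 Ftan 0.5 Frad -0.6 z 0.0712 gap 0.0372 Tz -0.03
```

>>> drive_tool(
  steps=[
    [0,0,-10,0,0,0],
    [0,0,-30,0,0,0],
    [0,0,-35,0,0,0],
    [0,0,-30,0,0,0],
    [0,0,0,0,0,0],
    [0,0,0,0,0,0],
  ],
)

```text
time: 29.28
ee_pos: [0.4881, 0.2448, 0.1783]
tcp_rot: [179.8, 0.1, 153.9]
contact_force: [0.1, 1.2, -0.2]
finger_gap: 0.0401
```

Run:
```python
from h import *
d=snap('wrist','w11.png',(195,150,315,280),5)
g=d["img"].min(2); 
pts=[]
for v in range(190,226,4): 
    row=g[v,245:280].astype(int); c=np.where(row>150)[0]+245; print(v,c.min() if len(c) else None,c.max() if len(c) else None)
print(status.read_state()["ee_pos"],status.read_state()["tcp_rot"])
import pickle; pickle.dump(d,open("w11.pkl","wb"))
```

```text
190 250 259
194 250 277
198 250 279
202 251 276
206 251 260
210 252 260
214 251 267
218 252 268
222 252 268
[0.48740793 0.24445674 0.17677382] [1.79957975e+02 3.47845745e-02 1.53911097e+02]
```

View pics/w11.png

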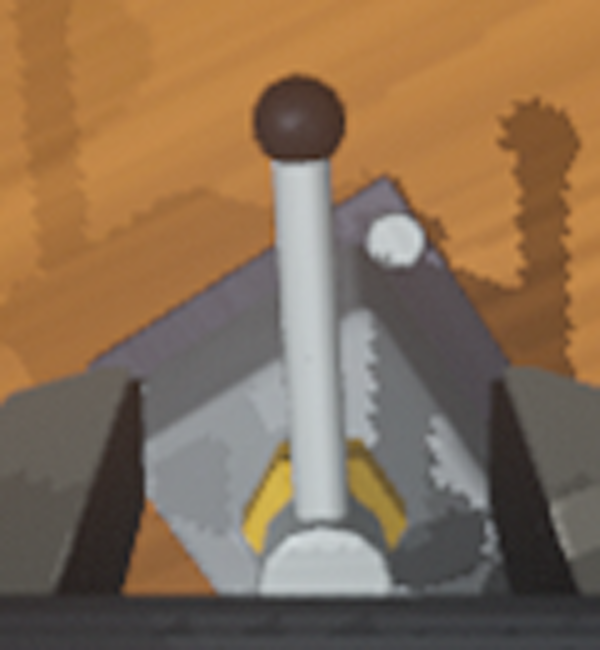

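Run:
```python
from h import *
import pickle
for n,o,b,m in(("w7",(215,160),(223,78),(225.5,440)),("w11",(195,150),(300,118),(318.5,480))):
    d=pickle.load(open(n+".pkl","rb"))
    B=pt(d,o[0]+b[0]/5-.4,o[1]+b[1]/5-.4,.09); M=pt(d,o[0]+m[0]/5-.4,o[1]+m[1]/5-.4,.09); v=B-M
    print(n,np.degrees(np.arctan2(v[1],v[0])),B,M)
```

```text
w7 157.55965670077947 [0.46579575 0.25129923 0.09      ] [0.52523959 0.22674927 0.09      ]
w11 156.6366950720318 [0.465828   0.25236197 0.09      ] [0.52573211 0.22648469 0.09      ]
```

>>> drive_tool(
  steps=[
    [0,0,-20,0,0,0],
    [20,0,-20,0,0,0],
    [30,0,0,0,0,0],
    [30,0,0,0,0,0],
    [20,0,0,0,0,0],
    [0,0,0,0,0,0],
    [0,0,0,0,0,0],
  ],
)

```text
time: 29.92
ee_pos: [0.3969, 0.2885, 0.2155]
tcp_rot: [-179.9, -0.0, 154.0]
contact_force: [0.3, 0.1, 0.7]
finger_gap: 0.0401
```

Run:
```python
from h import *
st,h,m,x,d=ram(); print("sunk",h)
snap('scene','s12.png'); b=snap('top','t12.png')
W=cloud(b)
print(status.read_state()["ee_pos"],status.read_state()["contact_force"])
cv2.imwrite("pics/t12c.png",cv2.resize(b["img"][130:210,250:350],None,fx=7,fy=7,interpolation=cv2.INTER_CUBIC))
cv2.imwrite("pics/s12c.png",cv2.resize(d["img"][180:260,160:280],None,fx=6,fy=6,interpolation=cv2.INTER_CUBIC))
```

```text
sunk 59.918006354066776
[0.39824188 0.28799635 0.21574206] [-0.43828729 -0.54064912 -1.71759198]
```

View pics/s12.png

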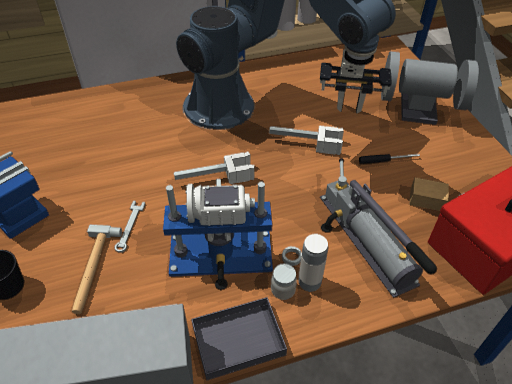

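View pics/t12c.png

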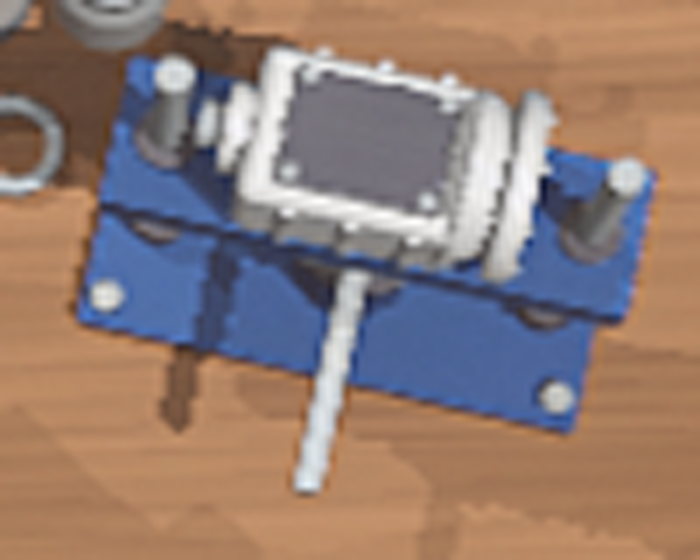

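View pics/s12c.png

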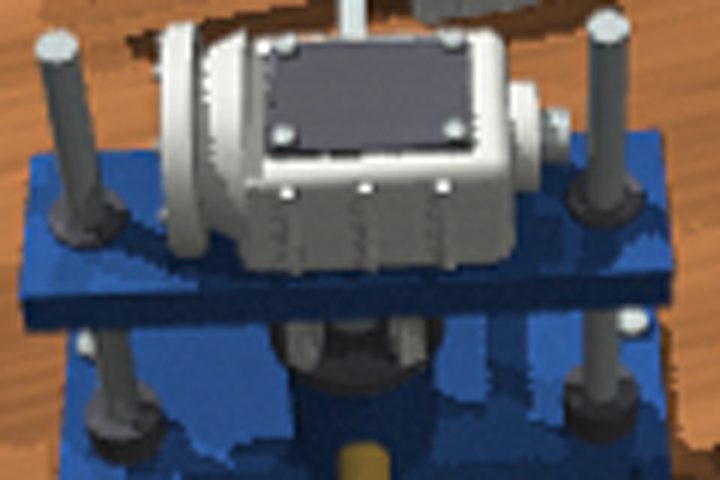

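View pics/t12.png

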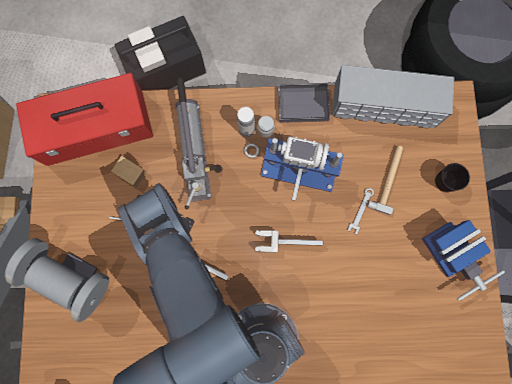

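Run:
```python
from h import *
import pickle
b=get_image("top")
for n,d in(("before",pickle.load(open("top6.pkl","rb"))),("after",b)):
    W=cloud(d); g=d["img"]
    p=W[135:170,285:335]; 
    z=p[...,2]; h,e=np.histogram(z,bins=np.arange(.18,.34,.004)); i=h[10:].argmax()+10
    print(n,"top z~",e[i],np.nanmedian(z[(z>e[i]-.006)&(z<e[i]+.01)]), h.tolist())
d=get_image("scene"); s0=pickle.load(open("scene6.pkl","rb"))
for n,q in(("before",s0),("after",d)):
    W=cloud(q); z=W[165:215,190:250,2]; h,e=np.histogram(z,bins=np.arange(.18,.34,.004)); print(n,[(round(a,3),c) for a,c in zip(e,h) if c>60])
print((proj(d,(.63,-.158,.20))[1]-proj(d,(.63,-.158,.25))[1])/50)
```

```text
before top z~ 0.2920000000000001 0.292793009245147 [0, 0, 0, 1, 9, 12, 14, 12, 20, 51, 81, 60, 9, 4, 5, 11, 14, 17, 11, 12, 8, 15, 13, 19, 28, 60, 140, 226, 293, 116, 57, 50, 42, 34, 9, 0, 0, 0, 0, 0]
after top z~ 0.23600000000000004 0.2364394576995424 [9, 11, 9, 13, 4, 14, 14, 14, 8, 23, 21, 63, 139, 234, 253, 120, 43, 55, 32, 24, 12, 0, 0, 0, 0, 0, 0, 0, 0, 0, 0, 0, 0, 0, 0, 0, 0, 0, 0, 0]
before [(np.float64(0.216), np.int64(120)), (np.float64(0.22), np.int64(208)), (np.float64(0.256), np.int64(70)), (np.float64(0.26), np.int64(68)), (np.float64(0.264), np.int64(71)), (np.float64(0.268), np.int64(71)), (np.float64(0.272), np.int64(77)), (np.float64(0.276), np.int64(88)), (np.float64(0.28), np.int64(141)), (np.float64(0.284), np.int64(268)), (np.float64(0.288), np.int64(405)), (np.float64(0.292), np.int64(468)), (np.float64(0.296), np.int64(63))]
after [(np.float64(0.216), np.int64(71)), (np.float64(0.22), np.int64(86)), (np.float64(0.224), np.int64(127)), (np.float64(0.228), np.int64(288)), (np.float64(0.232), np.int64(466)), (np.float64(0.236), np.int64(355)), (np.float64(0.248), np.int64(64))]
0.27984339356285204
```

```bash
python3 -c "
from h import *
print(order.job_done())"
```

```text
the job is handed in; nothing more can be done
None
```

The load is resting on the safety collar, the release lever is closed, and the job is handed in at about 30 s of the 72 s allowed.

**Collar:** I used the 56 × 180 × 40 mm one and left the two larger look-alikes alone. It is pushed home round the rod with about 6 N, sits flat on the cylinder head, and did not move when I let go.

**Lowering:** The lever let oil through at about 0.45 rad. The load began to sink at about 5 mm/s, peaked at 25–27 mm/s, then held about 15 mm/s until it stopped on the collar. It moved 57–60 mm in all and ended close to the expected 0.030 m ram height. I did not touch the load.

**Closing:** I pressed the lever onto its shut stop with about 14 N (about 0.85 N m, against the 2.2 N m that spoils the seat), relaxed it and let go. Pictures afterwards show the load still and nothing else visibly moved; the arm hid one look-alike collar and part of the screwdriver from above, but both looked in place from the side.

**Checks that disagreed:**
- **Lift position:** The overhead camera put the lift about 2–3 mm to one side of where the other views did. I used the offset between collar and rod instead, and the collar went on without touching the sides.
- **Lever angle:** The wrist camera shows the lever about 0.9° further shut than at the start, and the gripper met the stop about 2° past where it first took hold. I put this down to the first grip nudging the lever and to picture error. The force rose steadily, as it would against a hard stop.
- **Sink speed:** The first two-picture reading once opened further was 32 mm/s; over a longer interval it was 26 mm/s.

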